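# Rinsed beaker under the extraction hood

### The job

The white beaker has just been rinsed with solvent and must dry under the extraction hood. First open the damper half way: turn its red lever to the green mark, 45 degrees from shut. Then stand the beaker upright on the lab jack, centred under the hood; do not tip or drop it, do not bump the hood, and leave the other things on the bench where they are.

Things in the scene. Friction and masses are not known exactly. Their poses are not given: they have to be found in the camera images.
- damper_lever (a joint): Damper lever's angle about its vertical spindle, rad, growing anticlockwise seen from above. 0 = shut: square across the tube, pointing to the extractor's -x. 1.571 = open: along the tube, pointing to its -y. Half open = 0.785, the green mark (others white, every 15 degrees). No spring: steady friction, about 2 N at the red sleeve; it stays where it is left.
- lever_grip (a point): Centre of the red sleeve on the damper lever: 48 mm long along the lever, 16 mm wide, 16 mm high, 86 mm from the spindle axis. It overhangs the index plate (108 mm across, its top 18 mm lower than this point); fingers can straddle it from above. Its x axis points along the lever to the spindle.
- damper_pivot (a point): Point on the damper's vertical spindle axis at the height of the sleeve (148 mm above the bench). A wing nut stands 15 mm above it. Turns with the extractor: its y axis is the tube's direction.
- extractor: Fixed fume tubing, 60 mm aluminium, black elbows. Origin on the bench under the hood's axis; -x side to the robot within 0.1 rad. Along its y: hood at 0, arm tube 455 mm up, upright riser at -200 mm (25 mm post 62 mm beyond it in x), then a low tube (axis 85 mm up) with the damper at -360 mm, to an elbow down through the bench at -600 mm.
- hood: Fixed clear funnel with a black rim on a red neck, hanging under the end of the arm tube. Origin: centre of its mouth, 325 mm above the bench. Mouth 124 mm across outside, narrowing to 72 mm 50 mm higher up. Too low over the lab jack for a gripper pointing straight down.
- jack: Blue scissor lab jack, wound down and standing firm under the hood: plates 150 x 150 mm, 85 mm high. Origin: centre of its foot. A black 60 mm knob stands out 31 mm on its +x side, 12 mm or more below the platform.
- jack_top (a point): Centre of the upper face of the jack's platform, 85 mm above the bench and 240 mm below the hood's mouth.
- beaker: White straight-walled PTFE beaker, empty: 54 mm outside diameter, 76 mm high, wall 4 mm, about 110 g, with a small pouring lip on the rim to its +x (reaches 33 mm from the axis) and blue marks. Origin: centre of its underside; z along its axis. Stands upright on the bench to the robot's left.
- solvent_bottle: Amber glass bottle, 62 mm wide, 145 mm high; origin at the centre of its underside. Not to be moved.
- wash_bottle: White wash bottle with red cap and spout, 60 mm wide, 178 mm high; the spout reaches 58 mm to its -x. Origin at the centre of its underside. Not to be moved.
- petri_dish: Flat glass dish with a clear lid, 94 mm across, 15 mm high. Not to be moved.
- tape_roll: Yellow tape roll lying flat, 100 mm across, 24 mm high. Not to be moved.
- tweezers: Steel tweezers lying along their x axis, 155 mm long, 6 mm high. Not to be moved.
- screwdriver: Screwdriver lying along its x axis, 170 mm long, handle under 35 mm high. Not to be moved.
- sample_jar: Small clear jar with a blue lid, 54 mm wide, 62 mm high. Not to be moved.
Things that resemble listed ones, but are neither listed nor needed, are in the scene too. Several things have the shape of the jack; the one meant has the colours described above.

How it is judged (in metres and radians):
On the way, in this order (a step that is already met when the one before it is completed fails the run):
1. the damper lever is at the half-open mark (45 degrees, give or take 7) and still, the beaker not yet at the hood (value of joint damper_lever between 0.665 and 0.905 rad and velocity of joint damper_lever between -0.05 and 0.05 rad/s and horizontal distance between beaker and hood above 0.09 m), for 0.3 s.
2. the beaker stands released, upright and centred under the hood on the jack (horizontal distance between beaker and hood below 0.03 m and angle between beaker's own z axis and vertical below 0.09 rad and z of beaker in the frame of jack_top between -0.006 and 0.006 m and linear speed of beaker below 0.02 m/s and contact force between the fingers and beaker below 0.05 N), for 0.3 s.
At the end, for the whole second after the job is handed in: The damper lever stands 38 to 52 degrees from shut; the beaker stands released and at rest on the lab jack's platform (height within 6 mm), upright within 5 degrees, its axis within 30 mm of the hood's axis (all of step 2 and value of joint damper_lever between 0.665 and 0.905 rad); the robot touches nothing.
It fails at once if the hood is bumped (more than 6 N) (contact force between anything else and hood above 6 N).
It fails at once if the beaker is tipped more than 25 degrees (angle between beaker's own z axis and vertical above 0.44 rad).
It fails at once if the beaker is dropped: it moves faster than 0.45 m/s with no finger on it (a fall of 10 mm) (contact force between the fingers and beaker below 0.05 N and linear speed of beaker above 0.45 m/s).
It fails at once if another thing on the bench is moved by more than 30 mm (distance of any of solvent_bottle, wash_bottle, petri_dish, tape_roll, tweezers, screwdriver, sample_jar from where it was at the start of the episode above 0.03 m).
It also fails if it takes over 64 s, if anything falls off the work surface, if the arm or the gripper's body presses on something with over 40 N, if the wrist force passes 120 N, or if a joint passes its speed limit or range.

### The arm

A 6-joint arm with a two-finger parallel gripper is mounted at the origin on the work surface. World frame = base frame: x ahead of the robot, y to its left, z up, the work surface at z = 0. Lengths are in mm, angles in rad, forces in N, time in s.
With the tool pointing down it reaches from about 350 to 925 mm from the base axis. Payload 6.4 kg.
Tool frame: the origin (TCP) lies on the centre line of the jaws, within the pads' length; the fingertips stand 8 mm ahead of it and the grasp point (between the pads) lies 11 mm behind it; z points along the fingers, y is the line along which they close (so a half turn about z gives the same grasp; the last joint's range is limited). The gripper opens to 94 mm and grips with 3 to 60 N. Pads are 16 mm wide; open, the fingers measure 119 mm over their backs; the gripper's body (75 mm by 177 mm) begins 78 mm behind the grasp point.
Start: joints at [1.111, 0.245, 1.558, -0, 1.339, -0.174], TCP at [183.248, 623.646, 213.455] pointing down, gripper open.
Joint ranges: [-3.13, 3.13], [-1.02, 2.26], [0.13, 2.54], [-0.95, 4.09], [0.21, 2.88], [-2.74, 2.74]. Speed limits (rad/s): [2.57, 2.57, 3.14, 3.14, 3.14, 3.14].

### API

Orientations are given as a rotation vector (axis times angle).
In Python, from cell import robot gives the robot as it stands. The module is installed in compiled form; this text tells all that it offers.
- The arm moves only by the tool step_arm, never from a script. Its argument "moves" is a list of rows, each an object of numbers: "dx", "dy", "dz": the shift along the tool's x, y, z each as a share of 0.5 m, from -1 to 1; "ax", "ay", "az": the turn, a rotation vector about the tool's x, y, z each as a share of pi/2 rad, from -1 to 1; "hand": the opening, from 0 (shut) to 1 (fully open). A call has 1 to 5 rows; each row shifts and turns the commanded pose from where the row before left it, along the tool's axes as they then stand; what a row does not reach is not made up. A row lasts 1/12 s, in which the tool goes at most 41.7 mm and 7.16 degrees, less where a joint would pass 70% of its speed; a pose out of reach is approached as far as the arm can. A call with a number of a shift or a turn outside -1 to 1 is refused whole. A call with a gripper value outside its range is refused whole. The fingers move at their own pace and stop on an object; "grip_force" is the grip in N (left out, the last holds). Time passes only in rows, so rows that do not move let the fingers close. It gives the time, the measured TCP pose, the force, the opening and the grip force at its end, in the units of the state.
- robot.get_obs(): the state, without advancing time (a new reading comes with each control period).
- robot.capture(name): name is "scene" or "top"; returns a dict with "pixels" (400x640x3 uint8, red, green, blue), "depth" (400x640 float32, mm along the optical axis (not along the pixel's ray), 0 where there is no reading), "intrinsics" (3x3 intrinsics, pixels), "rvec" (rotation vector, rad) and "tvec" (3), from world to camera coordinates, as OpenCV has them. Camera axes: x right, y down, z forward; pixel columns grow to the right and rows downward; lengths in mm; the calibration is good to about 2 mm. A picture is of the moment at which its call begins.
- robot.job_done(): hands the job in; it is judged then, once.
Trained networks look in a picture, given as the dict that the camera call returned (one of the last four; its "shot" number tells which), for a name from the list of things; names that differ only in an ending like _2 or _b are one class to them, and where a whole thing is asked for, a point or a joint stands for the part that bears it (a point fixed in the world has none). Each returns a list of dicts, best first, with "conf" (0 to 1); they miss things now and then, are a little off and sometimes report something else, mostly with a low value. They report only what shows in the picture. A call takes as long as a camera call. They do not tell look-alikes from the thing itself.
- robot.boxes_of(picture, name): "rect" ([centre column, centre row, width, height] as shares, 0 to 1, of the picture: columns of its width, rows of its height, round what is visible of it).
The state is a dict: "t": time; "q": joint angles; "qd": joint speeds; "tau": joint torques, N m; "eef_pos": TCP position; "eef_rot": TCP orientation; "contact_force": force on the tool from outside, world axes, zero at the start; "torque": the same for the moment, N m; "width": finger opening in mm; "grasp_force": force on a finger pad.
Only numpy, scipy, OpenCV 4.12 (cv2) and the standard library are available. Lean on these libraries where they do the work, as an engineer would, in place of code of your own. Each camera call takes 0.05 s, during which the arm holds its last target. There are 200 camera calls.

## Working session

There is one attempt and no reset: what is moved stays moved. The work goes in short steps, Python scripts to look and compute and a tool call to move; the robot and the scene stay as the last step left them, time stands still between calls to the robot, and variables do not carry over. Pictures are saved under pics/ and viewed, at most 10 in all, crops included, and the job is handed in when it is done.

Besides the shell and the picture viewer there is one more tool, called after "Request:" as name(argument=value, ...), one argument or row to a line, values as JSON. step_arm: Moves the arm, as the interface text tells. Its arguments: {"type":"object","properties":{"moves":{"type":"array"},"grip_force":{"type":"number"}},"required":["moves"]}

```bash
mkdir -p pics; cat > h.py <<'E'
import numpy as np, cv2
from cell import robot
def cam(n):
    c=robot.capture(n); c['R']=cv2.Rodrigues(np.array(c['rvec'],float))[0]; c['t']=np.array(c['tvec'],float).ravel(); return c
def cloud(c):
    K=np.array(c['intrinsics']);d=c['depth'].astype(float);v,u=np.mgrid[:400,:640]
    P=np.stack([(u-K[0,2])/K[0,0]*d,(v-K[1,2])/K[1,1]*d,d],-1)
    W=(P-c['t'])@c['R']; W[d<=0]=np.nan; return W
def proj(c,p):
    K=np.array(c['intrinsics']);q=np.array(p,float)@c['R'].T+c['t'];q=q@K.T;return q[...,:2]/q[...,2:]
def save(c,n): cv2.imwrite('pics/'+n+'.png',c['pixels'][...,::-1])
E
python3 - <<'E'
from h import *
for n in('scene','top'):
    c=cam(n);save(c,n+'0')
    print(n,'campos',(-c['R'].T@c['t']).round(),c['intrinsics'][0][0])
    W=cloud(c)
    for k in('damper_lever','hood','jack','beaker','extractor','solvent_bottle','wash_bottle','petri_dish','tape_roll','tweezers','screwdriver','sample_jar'):
        for b in robot.boxes_of(c,k)[:3]:
            x,y,w,h=np.array(b['rect'])*[640,400,640,400]
            s=W[int(max(0,y-3)):int(y+4),int(max(0,x-3)):int(x+4)].reshape(-1,3)
            print(k,round(b['conf'],2),np.round([x,y,w,h]),np.nanmedian(s,0).round())
E
```

```text
scene campos [1255. -323.  967.] 389.93191060764633
damper_lever 0.49 [221. 254.  17.  37.] [ 506. -328.  147.]
hood 0.81 [353. 182.  48.  40.] [608.  10. 374.]
jack 0.98 [217. 215.  55.  61.] [ 283. -312.   87.]
jack 0.8 [346. 262.  65.  71.] [613.   4.  87.]
jack 0.62 [388. 172.  34.  45.] [280. 317.  87.]
beaker 0.85 [409. 226.  20.  27.] [537. 256.  66.]
extractor 0.86 [252. 240. 252. 208.] [ 352. -224.    2.]
solvent_bottle 0.92 [444. 262.  27.  47.] [716. 261.  92.]
wash_bottle 0.75 [165. 259.  29.  42.] [ 419. -484.   94.]
petri_dish 0.58 [305. 250.  24.  25.] [474. -75.  17.]
tape_roll 0.93 [476. 246.  36.  24.] [645. 458.   1.]
tweezers 0.55 [357. 225.  27.  26.] [422. 132.   6.]
sample_jar 0.58 [280. 332.  24.  27.] [ 745. -236.   63.]
top campos [ 367.  -13. 1616.] 374.08008431647045
damper_lever 0.68 [392. 193.   9.  34.] [ 518. -335.  136.]
hood 0.57 [301. 172.  32.  36.] [554.  20. 462.]
hood 0.51 [306. 191.  42.  28.] [535.  11.  87.]
hood 0.26 [245. 196.  13.  13.] [528. 275.   6.]
jack 0.98 [239. 267.  41.  49.] [233. 287.  85.]
jack 0.9 [304. 189.  34.  30.] [529.  11. 326.]
jack 0.6 [385. 265.  42.  48.] [ 231. -309.   85.]
beaker 0.48 [243. 197.  16.  16.] [528. 280.   6.]
extractor 0.82 [366. 179. 171.  59.] [ 572. -237.  118.]
solvent_bottle 0.64 [239. 155.  16.  15.] [689. 278. 110.]
solvent_bottle 0.51 [364. 178. 169.  59.] [ 544. -187.  361.]
solvent_bottle 0.17 [355. 224.  20.   3.] [ 397. -198.   22.]
wash_bottle 0.67 [425. 227.  22.  20.] [ 381. -471.  112.]
petri_dish 0.67 [329. 210.  22.  19.] [459. -85.  15.]
tweezers 0.63 [279. 219.  12.  39.] [426. 131.   3.]
tweezers 0.52 [365. 180. 169.  58.] [ 564. -228.  119.]
screwdriver 0.6 [365. 223.  39.   4.] [ 401. -238.    4.]
sample_jar 0.58 [361. 147.  14.  15.] [ 721. -225.   64.]
```

View pics/scene0.png

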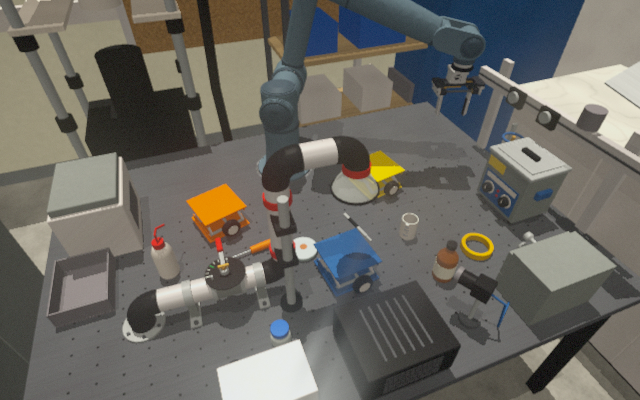

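View pics/top0.png

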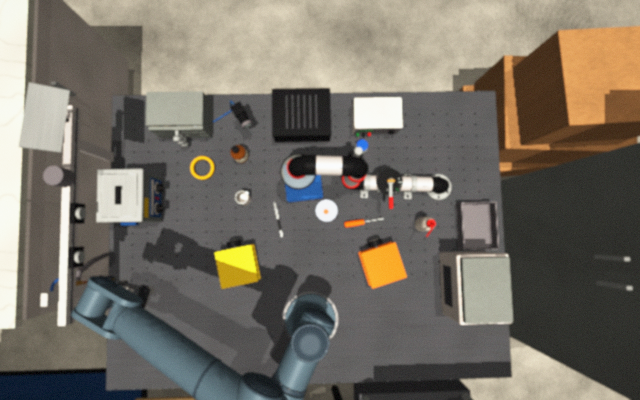

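The scene view shows the blue jack (346,262) under the hood (355,185), the red lever (221,254) and the white beaker (409,227). In the top view the lever (391,195) points towards the robot, so it is shut, and the beaker is at (243,197). Next I'll measure these precisely.

```bash
cat > m.py <<'E'
from h import *
from scipy.optimize import least_squares
def circ(p,r=None):
    f=lambda s:np.hypot(p[:,0]-s[0],p[:,1]-s[1])-(r or s[2])
    return least_squares(f,[*p[:,:2].mean(0),r or 30],loss='soft_l1',f_scale=1.5).x
for n in('scene','top'):
    c=cam(n);W=cloud(c);hsv=cv2.cvtColor(c['pixels'],cv2.COLOR_RGB2HSV).astype(int);H,S,V=hsv[...,0],hsv[...,1],hsv[...,2]
    box=lambda a:np.all((W>np.array(a[:3]))&(W<np.array(a[3:])),-1)
    red=((H<8)|(H>172))&(S>140)&(V>80)
    p=W[red&box([400,-420,125,560,-280,175])]; print(n,'sleeve',len(p),p.mean(0).round(1),p.min(0).round(),p.max(0).round()); 
    if len(p)>5:
        v=np.linalg.svd(p[:,:2]-p[:,:2].mean(0))[2][0];print('  dir',v.round(2))
    p=W[box([450,-420,122,680,-280,134])]; print(' plate',len(p),circ(p,54).round(1) if len(p)>20 else '')
    p=W[box([480,220,20,580,320,72])]; print(' beaker wall',len(p),circ(p,27).round(1)); q=W[box([480,220,70,580,320,84])];print(' rim',len(q),q.mean(0).round(1),q.min(0).round(),q.max(0).round())
    blue=(H>98)&(H<122)&(S>120)
    p=W[blue&box([440,-120,78,720,120,92])].astype(np.float32);r=cv2.minAreaRect(p[:,:2]);print(' jack',len(p),r,p[:,2].mean())
    p=W[box([480,-90,319,720,100,331])];print(' hoodrim',len(p),circ(p).round(1))
    # tube axes
    p=W[box([530,-700,100,680,-450,125])];print(' lowtube',len(p),np.polyfit(p[:,1],p[:,0],1).round(3) if len(p)>9 else '')
    p=W[box([480,-150,470,720,-30,500])];print(' armtube',len(p),(np.polyfit(p[:,1],p[:,0],1).round(3),p.mean(0).round(1)) if len(p)>9 else '')
E
python3 m.py
```

```text
scene sleeve 80 [ 481.5 -327.2  156. ] [ 457. -335.  148.] [ 502. -319.  162.]
  dir [ 1.   -0.03]
 plate 852 [ 548.6 -329.8   54. ]
 beaker wall 278 [517.4 273.1  27. ]
 rim 94 [519.2 271.3  75.4] [490. 246.  70.] [545. 301.  83.]Traceback (most recent call last):
  File "m.py", line 16, in <module>
    p=W[blue&box([440,-120,78,720,120,92])].astype(np.float32);r=cv2.minAreaRect(p[:,:2]);print(' jack',len(p),r,p[:,2].mean())
                                                                 ~~~~~~~~~~~~~~~^^^^^^^^^
cv2.error: OpenCV(4.12.0) /io/opencv/modules/imgproc/src/convhull.cpp:143: error: (-215:Assertion failed) total >= 0 && (depth == CV_32F || depth == CV_32S) in function 'convexHull'
```

```bash
sed -i 's/cv2.minAreaRect(p\[:,:2\])/cv2.minAreaRect(np.ascontiguousarray(p[:,:2])) if len(p) else 0/' m.py; python3 m.py
```

```text
scene sleeve 80 [ 481.7 -327.2  156.2] [ 454. -335.  146.] [ 503. -319.  160.]
  dir [ 1.   -0.03]
 plate 864 [ 548.5 -328.7   54. ]
 beaker wall 270 [517.5 273.3  27. ]
 rim 92 [518.8 271.5  75.4] [491. 246.  70.] [546. 300.  82.]
 jack 1433 ((582.5919799804688, 18.68832015991211), (150.0978240966797, 146.9718017578125), 5.171090126037598) 86.33041
 hoodrim 98 [578.8  30.3  62. ]
 lowtube 758 [5.90000e-02 5.93805e+02]
 armtube 845 (array([4.50000e-02, 5.90492e+02]), array([586.4, -91.7, 480.7]))
top sleeve 51 [ 475.2 -325.8  154.9] [ 454. -336.  144.] [ 498. -319.  162.]
  dir [-1.   -0.01]
 plate 416 [ 546.2 -335.8   54. ]
 beaker wall 63 [514.6 271.3  27. ]
 rim 44 [517.7 268.4  76.1] [492. 246.  70.] [542. 296.  82.]
 jack 477 ((549.3690185546875, 17.127944946289062), (90.82258605957031, 148.6217803955078), 6.312405109405518) 85.01564
 hoodrim 76 [578.4  29.   59.9]
 lowtube 310 [2.20000e-02 5.65063e+02]
 armtube 639 (array([5.30000e-02, 5.76083e+02]), array([571.3, -90.1, 481. ]))
```

```bash
cat > m2.py <<'E'
from h import *
from scipy.optimize import least_squares
A=[];
for n in('scene','top'):
    W=cloud(cam(n)).reshape(-1,3);W=W[np.isfinite(W[:,0])];A.append(W)
def sel(W,a): return W[np.all((W>np.array(a[:3]))&(W<np.array(a[3:])),1)]
def cyl(p,z0):
    f=lambda s:np.hypot((p[:,0]-s[0]-s[1]*p[:,1])/np.sqrt(1+s[1]**2),p[:,2]-z0-s[2])-30
    return least_squares(f,[580,0.05,0],loss='soft_l1',f_scale=1.5).x.round(3)
for W,n in[(A[0],'scene'),(A[1],'top'),(np.vstack(A),'both')]:
    print(n,'arm',cyl(sel(W,[500,-130,440,680,-50,500]),455),'low',cyl(sel(W,[500,-550,70,680,-450,125]),85))
    for z in(319,322,325,328,331,334):
        p=sel(W,[490,-80,z,700,120,z+3]);
        if len(p)<8: continue
        f=lambda s:np.hypot(p[:,0]-s[0],p[:,1]-s[1])-s[2]
        s=least_squares(f,[580,25,60],loss='soft_l1',f_scale=1.5).x; print(z,len(p),s.round(1),p[:,:2].min(0).round(),p[:,:2].max(0).round())
    # riser
    p=sel(W,[500,-230,150,620,-120,400]);f=lambda s:np.hypot(p[:,0]-s[0],p[:,1]-s[1])-30
    print('riser',len(p),least_squares(f,[570,-172],loss='soft_l1',f_scale=1.5).x.round(1))
    p=sel(W,[440,-345,120,560,-300,175]);print('sleeve/lever zs',len(p))
    p=sel(W,[440,-350,150,505,-300,170]);print(p.min(0).round(),p.max(0).round(),np.polyfit(p[:,0],p[:,1],1).round(3),p.mean(0).round(1))
E
python3 m2.py
```

```text
scene arm [5.75994e+02 2.20000e-02 1.25900e+00] low [5.69231e+02 2.60000e-02 1.22700e+00]
325 22 [578.4  29.7  62.1] [555. -32.] [641.  62.]
328 75 [579.6  29.8  61.1] [527. -33.] [643.  92.]
331 163 [578.1  30.8  60.4] [524. -33.] [643.  93.]
334 64 [579.4  30.2  56.1] [549. -28.] [638.  82.]
riser 961 [ 572.1 -169.5]
sleeve/lever zs 268
[ 454. -335.  151.] [ 502. -319.  160.] [-1.80000e-02 -3.18225e+02] [ 481.  -326.9  156.3]
top arm [5.78282e+02 5.80000e-02 2.64000e-01] low [5.7723e+02 4.6000e-02 3.6800e-01]
325 13 [578.3  30.6  60. ] [516. -25.] [639.  86.]
328 67 [578.5  29.1  60.2] [516. -32.] [639.  90.]
331 64 [578.6  29.   59.3] [516. -28.] [638.  89.]
334 29 [578.4  28.9  56.7] [519. -28.] [634.  86.]
riser 184 [ 568.3 -170.4]
sleeve/lever zs 200
[ 454. -336.  150.] [ 498. -318.  161.] [ 5.90000e-02 -3.54842e+02] [ 475.9 -326.7  155.2]
both arm [5.76586e+02 3.00000e-02 9.55000e-01] low [5.70857e+02 3.00000e-02 1.09300e+00]
325 35 [579.3  28.9  61. ] [516. -32.] [641.  86.]
328 142 [579.2  29.2  60.7] [516. -33.] [643.  92.]
331 227 [578.8  29.9  59.7] [516. -33.] [643.  93.]
334 93 [578.9  29.9  56.4] [519. -28.] [638.  86.]
riser 1145 [ 571.  -169.7]
sleeve/lever zs 468
[ 454. -336.  150.] [ 502. -318.  161.] [ 6.00000e-03 -3.29901e+02] [ 479.1 -326.9  155.9]
```

```bash
cat > plan.py <<'E'
import sys
from h import *
from scipy.spatial.transform import Rotation as Ro, Slerp
def tool(yaw,pitch=90,roll=0):
    """approach heading yaw (deg, world), pitch below horizontal, tool y horizontal = to the left(+)/right"""
    a,p=np.radians([yaw,pitch]); z=np.array([np.cos(a)*np.cos(p),np.sin(a)*np.cos(p),-np.sin(p)])
    y=np.array([-np.sin(a),np.cos(a),0]); x=np.cross(y,z)
    R=Ro.from_matrix(np.c_[x,y,z]); return R*Ro.from_euler('z',roll,degrees=True)
def rows(p0,R0,wps,hand=1,vmax=40,wmax=6.8):
    """wps: list of (xyz,Rot); returns rows"""
    out=[];p=np.array(p0,float);R=R0
    for q,Rt in wps:
        q=np.array(q,float);w=(R.inv()*Rt).magnitude()*57.296
        n=max(1,int(np.ceil(max(np.linalg.norm(q-p)/vmax,w/wmax))))
        rv=(R.inv()*Rt).as_rotvec()/n;st=(q-p)/n
        for i in range(n):
            tgt=q-st*(n-1-i); d=R.inv().apply(tgt-p)/500; a=rv/(np.pi/2)
            d=d.round(4);a=a.round(4)
            out.append([*d,*a]); p=p+R.apply(d*500); R=R*Ro.from_rotvec(a*np.pi/2)
    for i in range(0,len(out),5): print('['+','.join('{'+','.join(f'"{k}":{v:g}' for k,v in zip(['dx','dy','dz','ax','ay','az'],r) if v)+f',"hand":{hand}'+'}' for r in out[i:i+5])+']')
    print('end',p.round(1),R.as_rotvec().round(3))
def now():
    o=robot.get_obs(); return np.array(o['eef_pos']),Ro.from_rotvec(o['eef_rot']),o
E
python3 - <<'E'
from plan import *
p,R,o=now();print(p,R.as_matrix().round(3),o['t'],o['width'],o['q'])
E
```

```text
[183.22885609 623.65501463 213.43913106] [[-0.959  0.282 -0.   ]
 [ 0.282  0.959 -0.   ]
 [ 0.    -0.    -1.   ]] 1.55 93.8962951626405 [ 1.11092135e+00  2.45123659e-01  1.55780181e+00  2.92913934e-05
  1.33868360e+00 -1.74115473e-01]
```

```bash
python3 - <<'E'
from plan import *
p,R,o=now()
D=lambda h:tool(h-90,90)
print((D(73.65)*R.inv()).magnitude())
rows(p,R,[((330,215,225),D(5)),((385,0,225),D(-37)),((477,-327,210),D(-92.1))])
E
```

```text
0.00040624784666193906
[{"dx":-0.0465,"dy":-0.0638,"dz":-0.0021,"az":0.0693,"hand":1},{"dx":-0.0532,"dy":-0.0583,"dz":-0.0021,"az":0.0693,"hand":1},{"dx":-0.0593,"dy":-0.0522,"dz":-0.0021,"az":0.0693,"hand":1},{"dx":-0.0645,"dy":-0.0455,"dz":-0.0021,"az":0.0693,"hand":1},{"dx":-0.0691,"dy":-0.0381,"dz":-0.0021,"az":0.0693,"hand":1}]
[{"dx":-0.0728,"dy":-0.0305,"dz":-0.0021,"az":0.0693,"hand":1},{"dx":-0.0758,"dy":-0.0223,"dz":-0.0021,"az":0.0693,"hand":1},{"dx":-0.0777,"dy":-0.014,"dz":-0.0021,"az":0.0693,"hand":1},{"dx":-0.0787,"dy":-0.0055,"dz":-0.0021,"az":0.0693,"hand":1},{"dx":-0.0789,"dy":0.0031,"dz":-0.0021,"az":0.0693,"hand":1}]
[{"dx":-0.0781,"dy":0.0117,"dz":-0.0021,"az":0.0693,"hand":1},{"dx":-0.0626,"dy":0.0103,"az":0.0667,"hand":1},{"dx":-0.0611,"dy":0.0167,"az":0.0667,"hand":1},{"dx":-0.0591,"dy":0.0231,"az":0.0667,"hand":1},{"dx":-0.0563,"dy":0.0291,"az":0.0667,"hand":1}]
[{"dx":-0.053,"dy":0.0349,"az":0.0667,"hand":1},{"dx":-0.049,"dy":0.0402,"az":0.0667,"hand":1},{"dx":-0.0446,"dy":0.0451,"az":0.0667,"hand":1},{"dx":-0.0457,"dy":0.0601,"dz":0.0033,"az":0.068,"hand":1},{"dx":-0.0391,"dy":0.0645,"dz":0.0034,"az":0.068,"hand":1}]
[{"dx":-0.0319,"dy":0.0684,"dz":0.0033,"az":0.068,"hand":1},{"dx":-0.0245,"dy":0.0714,"dz":0.0033,"az":0.068,"hand":1},{"dx":-0.0168,"dy":0.0736,"dz":0.0033,"az":0.068,"hand":1},{"dx":-0.0087,"dy":0.075,"dz":0.0034,"az":0.068,"hand":1},{"dx":-0.0008,"dy":0.0755,"dz":0.0033,"az":0.068,"hand":1}]
[{"dx":0.0073,"dy":0.0751,"dz":0.0033,"az":0.068,"hand":1},{"dx":0.0153,"dy":0.0739,"dz":0.0034,"az":0.068,"hand":1}]
end [ 477. -327.  210.] [ 3.141 -0.057 -0.   ]
```

Request:
step_arm(
  moves=[
    {"dx": -0.046, "dy": -0.064, "dz": -0.002, "az": 0.069, "hand": 1},
    {"dx": -0.053, "dy": -0.058, "dz": -0.002, "az": 0.069, "hand": 1},
    {"dx": -0.059, "dy": -0.052, "dz": -0.002, "az": 0.069, "hand": 1},
    {"dx": -0.064, "dy": -0.046, "dz": -0.002, "az": 0.069, "hand": 1},
    {"dx": -0.069, "dy": -0.038, "dz": -0.002, "az": 0.069, "hand": 1},
  ],
)

```text
schema error: expected keys dx, dy, dz, ax, ay, az, hand
```

Request:
step_arm(
  moves=[
    {"dx": -0.073, "dy": -0.03, "dz": -0.002, "az": 0.069, "hand": 1},
    {"dx": -0.076, "dy": -0.022, "dz": -0.002, "az": 0.069, "hand": 1},
    {"dx": -0.078, "dy": -0.014, "dz": -0.002, "az": 0.069, "hand": 1},
    {"dx": -0.079, "dy": -0.006, "dz": -0.002, "az": 0.069, "hand": 1},
    {"dx": -0.079, "dy": 0.003, "dz": -0.002, "az": 0.069, "hand": 1},
  ],
)

```text
schema error: expected keys dx, dy, dz, ax, ay, az, hand
```

Request:
step_arm(
  moves=[
    {"dx": -0.046, "dy": -0.064, "dz": -0.002, "ax": 0, "ay": 0, "az": 0.069, "hand": 1},
    {"dx": -0.053, "dy": -0.058, "dz": -0.002, "ax": 0, "ay": 0, "az": 0.069, "hand": 1},
    {"dx": -0.059, "dy": -0.052, "dz": -0.002, "ax": 0, "ay": 0, "az": 0.069, "hand": 1},
    {"dx": -0.064, "dy": -0.046, "dz": -0.002, "ax": 0, "ay": 0, "az": 0.069, "hand": 1},
    {"dx": -0.069, "dy": -0.038, "dz": -0.002, "ax": 0, "ay": 0, "az": 0.069, "hand": 1},
  ],
)

```text
t: 1.97
eef_pos: [249.5, 436.7, 218.4]
eef_rot: [1.27, 2.873, 0.0]
contact_force: [1.3, -0.1, 0.4]
width: 93.9
grasp_force: 0.0
```

Request:
step_arm(
  moves=[
    {"dx": -0.073, "dy": -0.03, "dz": -0.002, "ax": 0, "ay": 0, "az": 0.069, "hand": 1},
    {"dx": -0.076, "dy": -0.022, "dz": -0.002, "ax": 0, "ay": 0, "az": 0.069, "hand": 1},
    {"dx": -0.078, "dy": -0.014, "dz": -0.002, "ax": 0, "ay": 0, "az": 0.069, "hand": 1},
    {"dx": -0.079, "dy": -0.006, "dz": -0.002, "ax": 0, "ay": 0, "az": 0.069, "hand": 1},
    {"dx": -0.079, "dy": 0.003, "dz": -0.002, "ax": 0, "ay": 0, "az": 0.069, "hand": 1},
  ],
)

```text
t: 2.38
eef_pos: [317.1, 250.8, 223.7]
eef_rot: [1.992, 2.428, 0.001]
contact_force: [1.7, -0.9, -0.3]
width: 93.9
grasp_force: 0.0
```

Tracking is good, so I'll carry on.

Request:
step_arm(
  moves=[
    {"dx": -0.078, "dy": 0.012, "dz": -0.002, "ax": 0, "ay": 0, "az": 0.069, "hand": 1},
    {"dx": -0.063, "dy": 0.01, "dz": 0, "ax": 0, "ay": 0, "az": 0.067, "hand": 1},
    {"dx": -0.061, "dy": 0.017, "dz": 0, "ax": 0, "ay": 0, "az": 0.067, "hand": 1},
    {"dx": -0.059, "dy": 0.023, "dz": 0, "ax": 0, "ay": 0, "az": 0.067, "hand": 1},
    {"dx": -0.056, "dy": 0.029, "dz": 0, "ax": 0, "ay": 0, "az": 0.067, "hand": 1},
  ],
)

```text
t: 2.8
eef_pos: [362.8, 91.2, 224.8]
eef_rot: [2.559, 1.821, 0.002]
contact_force: [0.4, -0.1, 1.1]
width: 94.0
grasp_force: 0.0
```

Request:
step_arm(
  moves=[
    {"dx": -0.053, "dy": 0.035, "dz": 0, "ax": 0, "ay": 0, "az": 0.067, "hand": 1},
    {"dx": -0.049, "dy": 0.04, "dz": 0, "ax": 0, "ay": 0, "az": 0.067, "hand": 1},
    {"dx": -0.045, "dy": 0.045, "dz": 0, "ax": 0, "ay": 0, "az": 0.067, "hand": 1},
    {"dx": -0.046, "dy": 0.06, "dz": 0.003, "ax": 0, "ay": 0, "az": 0.068, "hand": 1},
    {"dx": -0.039, "dy": 0.065, "dz": 0.003, "ax": 0, "ay": 0, "az": 0.068, "hand": 1},
  ],
)

```text
t: 3.22
eef_pos: [407.1, -74.1, 221.9]
eef_rot: [2.946, 1.089, 0.002]
contact_force: [0.8, 0.1, 0.6]
width: 93.7
grasp_force: 0.0
```

Request:
step_arm(
  moves=[
    {"dx": -0.032, "dy": 0.068, "dz": 0.003, "ax": 0, "ay": 0, "az": 0.068, "hand": 1},
    {"dx": -0.025, "dy": 0.071, "dz": 0.003, "ax": 0, "ay": 0, "az": 0.068, "hand": 1},
    {"dx": -0.017, "dy": 0.074, "dz": 0.003, "ax": 0, "ay": 0, "az": 0.068, "hand": 1},
    {"dx": -0.009, "dy": 0.075, "dz": 0.003, "ax": 0, "ay": 0, "az": 0.068, "hand": 1},
    {"dx": -0.001, "dy": 0.075, "dz": 0.003, "ax": 0, "ay": 0, "az": 0.068, "hand": 1},
  ],
)

```text
t: 3.63
eef_pos: [457.7, -255.9, 213.9]
eef_rot: [3.13, 0.272, 0.0]
contact_force: [1.3, 0.8, -0.1]
width: 93.8
grasp_force: 0.0
```

Request:
step_arm(
  moves=[
    {"dx": 0.007, "dy": 0.075, "dz": 0.003, "ax": 0, "ay": 0, "az": 0.068, "hand": 1},
    {"dx": 0.015, "dy": 0.074, "dz": 0.003, "ax": 0, "ay": 0, "az": 0.068, "hand": 1},
    {"dx": 0, "dy": 0, "dz": 0, "ax": 0, "ay": 0, "az": 0, "hand": 1},
  ],
)

```text
t: 3.88
eef_pos: [478.2, -331.8, 210.0]
eef_rot: [3.14, -0.066, -0.001]
contact_force: [0.1, -0.6, -0.1]
width: 93.6
grasp_force: 0.0
```

```bash
python3 - <<'E'
from plan import *
p,R,o=now();print(p,o['q'],o['t'])
print((tool(-182.1,90)*R.inv()).as_rotvec(degrees=True))
rows(p,R,[((477,-327,146),tool(-182.1,90))],vmax=25)
E
```

```text
[ 478.1878432  -331.77436726  209.98605264] [-8.00763403e-01  9.06712702e-02  1.73890926e+00 -1.07429339e-03
  1.31149490e+00  8.12541555e-01] 3.8833
[ 0.06275954 -0.02189931  0.31979814]
[{"dx":-0.0009,"dy":-0.0032,"dz":0.0427,"ax":0.0002,"ay":0.0001,"az":-0.0012,"hand":1},{"dx":-0.0009,"dy":-0.0032,"dz":0.0426,"ax":0.0002,"ay":0.0001,"az":-0.0012,"hand":1},{"dx":-0.0009,"dy":-0.0031,"dz":0.0427,"ax":0.0002,"ay":0.0001,"az":-0.0012,"hand":1}]
end [ 477. -327.  146.] [ 3.141 -0.057  0.   ]
```

Now I'll descend over the sleeve and close gently.

Request:
step_arm(
  moves=[
    {"dx": -0.001, "dy": -0.003, "dz": 0.043, "ax": 0, "ay": 0, "az": -0.001, "hand": 1},
    {"dx": -0.001, "dy": -0.003, "dz": 0.043, "ax": 0, "ay": 0, "az": -0.001, "hand": 1},
    {"dx": -0.001, "dy": -0.003, "dz": 0.042, "ax": 0, "ay": 0, "az": -0.001, "hand": 1},
    {"dx": 0, "dy": 0, "dz": 0, "ax": 0, "ay": 0, "az": 0, "hand": 0.3},
    {"dx": 0, "dy": 0, "dz": 0, "ax": 0, "ay": 0, "az": 0, "hand": 0.3},
  ],
  grip_force=8,
)

```text
t: 4.3
eef_pos: [476.0, -321.0, 146.2]
eef_rot: [-3.14, 0.046, 0.003]
contact_force: [0.2, -0.6, 0.4]
width: 83.9
grasp_force: 0.0
```

Request:
step_arm(
  moves=[
    {"dx": 0, "dy": 0, "dz": 0, "ax": 0, "ay": 0, "az": 0, "hand": 0.1},
    {"dx": 0, "dy": 0, "dz": 0, "ax": 0, "ay": 0, "az": 0, "hand": 0.1},
    {"dx": 0, "dy": 0, "dz": 0, "ax": 0, "ay": 0, "az": 0, "hand": 0.1},
    {"dx": 0, "dy": 0, "dz": 0, "ax": 0, "ay": 0, "az": 0, "hand": 0.1},
    {"dx": 0, "dy": 0, "dz": 0, "ax": 0, "ay": 0, "az": 0, "hand": 0.1},
  ],
  grip_force=8,
)

```text
t: 4.72
eef_pos: [476.8, -322.2, 147.8]
eef_rot: [3.14, -0.047, 0.002]
contact_force: [-1.0, 0.3, -0.8]
width: 50.6
grasp_force: 0.0
```

```bash
python3 - <<'E'
from plan import *
p,R,o=now();print(p,o['width'],o['grasp_force'],o['contact_force'],o['t'])
save(cam('scene'),'s1')
pv=np.array([563.5,-330,0]);r=86
w=[]
for th in (6,12,18,24,30,36,41,45):
    a=np.radians(180-2.1+th); w.append((pv+[r*np.cos(a),r*np.sin(a),p[2]],tool(-182.1+th,90)))
rows(p,R,w,hand=0.1)
E
```

```text
[ 476.83094973 -322.21670308  147.79497186] 50.589801981329046 0.0 [-1.0151854   0.29012239 -0.75644071] 4.7167
[{"dx":0.0025,"dy":0.0272,"ax":0.0007,"ay":-0.0006,"az":-0.0622,"hand":0.1},{"dx":0.001,"dy":0.018,"az":-0.0667,"hand":0.1},{"dx":0.0009,"dy":0.018,"az":-0.0667,"hand":0.1},{"dx":0.001,"dy":0.0179,"az":-0.0666,"hand":0.1},{"dx":0.0009,"dy":0.018,"az":-0.0667,"hand":0.1}]
[{"dx":0.001,"dy":0.018,"az":-0.0667,"hand":0.1},{"dx":0.0006,"dy":0.015,"az":-0.0555,"hand":0.1},{"dx":0.0004,"dy":0.012,"az":-0.0445,"hand":0.1}]
end [ 500.5 -388.6  147.8] [-2.924 -1.149 -0.   ]
```

Request:
step_arm(
  moves=[
    {"dx": 0, "dy": 0.009, "dz": 0.003, "ax": 0, "ay": 0, "az": 0, "hand": 0.1},
    {"dx": 0, "dy": 0, "dz": 0, "ax": 0, "ay": 0, "az": 0, "hand": 0.1},
    {"dx": 0, "dy": 0, "dz": 0, "ax": 0, "ay": 0, "az": 0, "hand": 0.1},
    {"dx": 0, "dy": 0, "dz": 0, "ax": 0, "ay": 0, "az": 0, "hand": 0.1},
    {"dx": 0, "dy": 0, "dz": 0, "ax": 0, "ay": 0, "az": 0, "hand": 0.1},
  ],
  grip_force=8,
)

```text
t: 5.18
eef_pos: [476.2, -326.6, 145.3]
eef_rot: [3.141, -0.047, -0.0]
contact_force: [-0.2, -1.1, -1.4]
width: 15.5
grasp_force: 8.0
```

Request:
step_arm(
  moves=[
    {"dx": 0, "dy": 0, "dz": 0, "ax": 0, "ay": 0, "az": 0, "hand": 0.1},
    {"dx": 0, "dy": 0, "dz": 0, "ax": 0, "ay": 0, "az": 0, "hand": 0.1},
  ],
  grip_force=8,
)

```text
t: 5.35
eef_pos: [476.2, -326.6, 145.3]
eef_rot: [3.141, -0.047, -0.0]
contact_force: [0.2, -1.5, -1.7]
width: 15.9
grasp_force: 8.0
```

```bash
python3 - <<'E'
from plan import *
p,R,o=now();print(p,R.as_rotvec(),o['width'],o['grasp_force'],o['contact_force'],o['t'])
c=cam('scene');cv2.imwrite('pics/s2.png',cv2.resize(c['pixels'][190:310,150:310,::-1],(800,600)))
pv=np.array([563.5,-330,0]);r=86
w=[]
for th in (6,12,18,24,30,36,41,45):
    a=np.radians(180-2.1+th); w.append((pv+[r*np.cos(a),r*np.sin(a),p[2]],tool(-182.1+th,90)))
rows(p,R,w,hand=0.1)
E
```

```text
[ 476.24277465 -326.55419744  145.34070977] [ 3.14092380e+00 -4.69450712e-02 -4.13356631e-04] 15.90681231992545 8.005513697862625 [ 0.16796989 -1.5371297  -1.74429678] 5.35
[{"dx":0.0035,"dy":0.0185,"ax":0.0002,"ay":0.0002,"az":-0.0624,"hand":0.1},{"dx":0.0009,"dy":0.018,"az":-0.0666,"hand":0.1},{"dx":0.001,"dy":0.018,"az":-0.0667,"hand":0.1},{"dx":0.0009,"dy":0.0179,"az":-0.0667,"hand":0.1},{"dx":0.0009,"dy":0.018,"az":-0.0666,"hand":0.1}]
[{"dx":0.001,"dy":0.018,"az":-0.0667,"hand":0.1},{"dx":0.0006,"dy":0.015,"az":-0.0556,"hand":0.1},{"dx":0.0005,"dy":0.012,"az":-0.0444,"hand":0.1}]
end [ 500.5 -388.5  145.3] [2.924 1.149 0.   ]
```

View pics/s2.png

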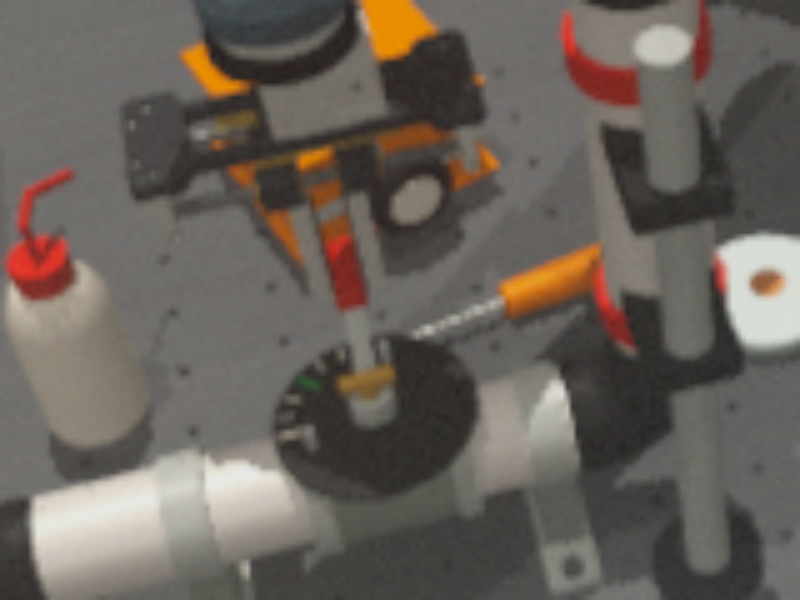

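The sleeve is held (crop (345,270), opening 16 mm) and the green mark is at crop (308,383). Now I'll turn the lever 45°.

Request:
step_arm(
  moves=[
    {"dx": 0.003, "dy": 0.018, "dz": 0, "ax": 0, "ay": 0, "az": -0.062, "hand": 0.1},
    {"dx": 0.001, "dy": 0.018, "dz": 0, "ax": 0, "ay": 0, "az": -0.067, "hand": 0.1},
    {"dx": 0.001, "dy": 0.018, "dz": 0, "ax": 0, "ay": 0, "az": -0.067, "hand": 0.1},
    {"dx": 0.001, "dy": 0.018, "dz": 0, "ax": 0, "ay": 0, "az": -0.067, "hand": 0.1},
    {"dx": 0.001, "dy": 0.018, "dz": 0, "ax": 0, "ay": 0, "az": -0.067, "hand": 0.1},
  ],
)

```text
t: 5.82
eef_pos: [486.2, -370.3, 145.3]
eef_rot: [-3.045, -0.768, 0.005]
contact_force: [-4.0, -1.0, 1.8]
width: 15.9
grasp_force: 8.0
```

Request:
step_arm(
  moves=[
    {"dx": 0.001, "dy": 0.018, "dz": 0, "ax": 0, "ay": 0, "az": -0.067, "hand": 0.1},
    {"dx": 0.001, "dy": 0.015, "dz": 0, "ax": 0, "ay": 0, "az": -0.055, "hand": 0.1},
    {"dx": 0, "dy": 0.012, "dz": 0, "ax": 0, "ay": 0, "az": -0.044, "hand": 0.1},
    {"dx": 0, "dy": 0, "dz": 0, "ax": 0, "ay": 0, "az": 0, "hand": 0.1},
    {"dx": 0, "dy": 0, "dz": 0, "ax": 0, "ay": 0, "az": 0, "hand": 0.1},
  ],
)

```text
t: 6.23
eef_pos: [499.8, -389.3, 145.4]
eef_rot: [2.923, 1.147, -0.004]
contact_force: [-3.4, -5.1, -0.5]
width: 15.9
grasp_force: 8.0
```

```bash
python3 - <<'E'
from plan import *
p,R,o=now();print(p,R.as_rotvec(),o['width'],o['grasp_force'],o['contact_force'],o['t'])
d=p[:2]-[563.5,-330];print(np.hypot(*d),np.degrees(np.arctan2(-d[1],-d[0]))+2.1, 'hdg',np.degrees(np.arctan2(*R.as_matrix()[[1,0],1])))
c=cam('scene');cv2.imwrite('pics/s3.png',cv2.resize(c['pixels'][190:310,150:310,::-1],(800,600)))
E
```

```text
[ 499.81747171 -389.27323211  145.36491654] [ 2.92336491  1.1470015  -0.00355888] 15.910877585823647 8.003070428967476 [-3.35078176 -5.13543953 -0.52156616] 6.2333
86.99873823579838 45.04620562164259 hdg -47.15419995828936
```

View pics/s3.png

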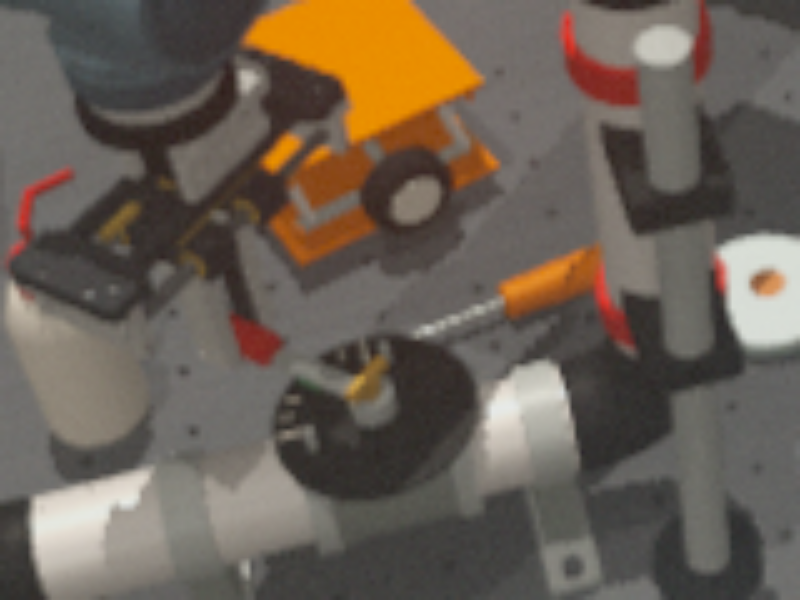

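The lever covers the green mark (crop (310,382)), and the measured angle is 45.0°. I'll release, lift, and plan the tilted grasp of the beaker.

Request:
step_arm(
  moves=[
    {"dx": 0, "dy": 0, "dz": 0, "ax": 0, "ay": 0, "az": 0, "hand": 0.5},
    {"dx": 0, "dy": 0, "dz": 0, "ax": 0, "ay": 0, "az": 0, "hand": 0.5},
    {"dx": 0, "dy": 0, "dz": 0, "ax": 0, "ay": 0, "az": 0, "hand": 0.5},
    {"dx": 0, "dy": 0, "dz": 0, "ax": 0, "ay": 0, "az": 0, "hand": 0.5},
    {"dx": 0, "dy": 0, "dz": 0, "ax": 0, "ay": 0, "az": 0, "hand": 0.5},
  ],
)

```text
t: 6.7
eef_pos: [500.8, -387.9, 145.5]
eef_rot: [-2.924, -1.15, -0.001]
contact_force: [-0.8, -0.0, 0.4]
width: 45.2
grasp_force: 0.0
```

Request:
step_arm(
  moves=[
    {"dx": 0, "dy": 0, "dz": -0.03, "ax": 0, "ay": 0, "az": 0, "hand": 0.5},
    {"dx": 0, "dy": 0, "dz": -0.06, "ax": 0, "ay": 0, "az": 0, "hand": 0.6},
    {"dx": 0, "dy": 0, "dz": -0.07, "ax": 0, "ay": 0, "az": 0, "hand": 0.8},
    {"dx": 0, "dy": 0, "dz": 0, "ax": 0, "ay": 0, "az": 0, "hand": 1},
  ],
)

```text
t: 7.03
eef_pos: [503.3, -390.7, 233.8]
eef_rot: [2.913, 1.146, 0.008]
contact_force: [0.4, -1.1, 1.0]
width: 63.5
grasp_force: 0.0
```

```bash
cat > bk.py <<'E'
from plan import *
B=np.array([517,272,0.]);HD=17;PT=32
T=lambda hd,pt=PT:tool(hd,pt,180)
def tcp(axis_xy,zg,hd,pt=PT):  # grasp point on axis at height zg
    return np.array([*axis_xy[:2],zg])+11*T(hd,pt).as_matrix()[:,2]
E
python3 - <<'E'
from bk import *
p,R,o=now();print(p,R.as_rotvec(),o['width'],o['t'],o['q'])
rows(p,R,[((390,-20,225),tool(-30,90,180)),((400,190,215),tool(5,60,180)),(tcp(B,150,HD),T(HD))])
E
```

```text
[ 503.30460221 -390.65612441  233.7732461 ] [2.91255212 1.14550816 0.00755537] 63.522542189699244 7.0333 [-8.37870206e-01  1.91562210e-01  1.58282162e+00  3.71026658e-04
  1.35440583e+00 -1.65864691e-02]
[{"dx":0.0308,"dy":-0.0634,"dz":0.0008,"ax":0.0006,"ay":-0.0005,"az":0.0737,"hand":1},{"dx":0.0233,"dy":-0.0665,"dz":0.0008,"ax":0.0006,"ay":-0.0005,"az":0.0737,"hand":1},{"dx":0.0155,"dy":-0.0688,"dz":0.0009,"ax":0.0006,"ay":-0.0005,"az":0.0737,"hand":1},{"dx":0.0074,"dy":-0.0701,"dz":0.0009,"ax":0.0006,"ay":-0.0005,"az":0.0737,"hand":1},{"dx":-0.0007,"dy":-0.0704,"dz":0.001,"ax":0.0006,"ay":-0.0005,"az":0.0737,"hand":1}]
[{"dx":-0.0089,"dy":-0.07,"dz":0.0011,"ax":0.0006,"ay":-0.0005,"az":0.0737,"hand":1},{"dx":-0.0169,"dy":-0.0684,"dz":0.0011,"ax":0.0006,"ay":-0.0005,"az":0.0737,"hand":1},{"dx":-0.0246,"dy":-0.066,"dz":0.0013,"ax":0.0006,"ay":-0.0005,"az":0.0737,"hand":1},{"dx":-0.0322,"dy":-0.0627,"dz":0.0013,"ax":0.0006,"ay":-0.0005,"az":0.0737,"hand":1},{"dx":-0.0391,"dy":-0.0586,"dz":0.0013,"ax":0.0006,"ay":-0.0005,"az":0.0737,"hand":1}]
[{"dx":-0.0457,"dy":-0.0537,"dz":0.0015,
[... 415 characters left out ...]
594,"dz":0.0027,"ax":0.0146,"ay":0.0461,"az":-0.0543,"hand":1},{"dx":-0.0039,"dy":-0.0599,"dz":0.0037,"ax":0.0146,"ay":0.0461,"az":-0.0543,"hand":1},{"dx":0.0009,"dy":-0.06,"dz":0.0049,"ax":0.0146,"ay":0.0461,"az":-0.0543,"hand":1},{"dx":0.0319,"dy":-0.0294,"dz":0.0511,"ax":0.0187,"ay":0.062,"az":-0.0194,"hand":1},{"dx":0.0275,"dy":-0.0269,"dz":0.0548,"ax":0.0187,"ay":0.062,"az":-0.0194,"hand":1}]
[{"dx":0.0229,"dy":-0.0244,"dz":0.058,"ax":0.0187,"ay":0.062,"az":-0.0194,"hand":1},{"dx":0.0177,"dy":-0.0221,"dz":0.0607,"ax":0.0187,"ay":0.062,"az":-0.0194,"hand":1},{"dx":0.0124,"dy":-0.0199,"dz":0.0628,"ax":0.0187,"ay":0.062,"az":-0.0194,"hand":1}]
end [525.9 274.7 144.2] [-2.6   -0.389 -1.441]
```

```bash
python3 - <<'E'
from bk import *
p,R,o=now()
rows(p,R,[((380,-20,225),tool(43,90,180)),((400,190,205),tool(30,65,180)),(tcp(B,150,HD),T(HD))])
E
```

```text
[{"dx":0.0324,"dy":-0.0711,"dz":0.0008,"ax":0.0008,"az":-0.0001,"hand":1},{"dx":0.0325,"dy":-0.0711,"dz":0.001,"ax":0.0008,"az":-0.0001,"hand":1},{"dx":0.0325,"dy":-0.071,"dz":0.001,"ax":0.0008,"az":-0.0001,"hand":1},{"dx":0.0325,"dy":-0.0711,"dz":0.0011,"ax":0.0008,"az":-0.0001,"hand":1},{"dx":0.0324,"dy":-0.0711,"dz":0.0012,"ax":0.0008,"az":-0.0001,"hand":1}]
[{"dx":0.0325,"dy":-0.071,"dz":0.0013,"ax":0.0008,"az":-0.0001,"hand":1},{"dx":0.0326,"dy":-0.0711,"dz":0.0014,"ax":0.0008,"az":-0.0001,"hand":1},{"dx":0.0325,"dy":-0.071,"dz":0.0015,"ax":0.0008,"az":-0.0001,"hand":1},{"dx":0.0325,"dy":-0.071,"dz":0.0016,"ax":0.0008,"az":-0.0001,"hand":1},{"dx":0.0326,"dy":-0.0711,"dz":0.0016,"ax":0.0008,"az":-0.0001,"hand":1}]
[{"dx":0.0526,"dy":-0.0466,"dz":0.0067,"ax":-0.0052,"ay":0.0461,"az":0.0237,"hand":1},{"dx":0.0503,"dy":-0.0486,"dz":0.01,"ax":-0.0052,"ay":0.0461,"az":0.0237,"hand":1},{"dx":0.0476,"dy":-0.0505,"dz":0.0131,"ax":-0.0052,"ay":0.0461,"az":0.0237,"hand":1},{"dx":0.0446,"dy":-0.0524,"dz":0.0161,"ax":-0.0052,"ay":0.0461,"az":0.0237,"hand":1},{"dx":0.0413,"dy":-0.0541,"dz":0.0187,"ax":-0.0052,"ay":0.0461,"az":0.0237,"hand":1}]
[{"dx":0.0379,"dy":-0.0557,"dz":0.0212,"ax":-0.0052,"ay":0.0461,"az":0.0237,"hand":1},{"dx":0.0372,"dy":-0.0034,"dz":0.0397,"ax":-0.0162,"ay":0.0608,"az":0.0183,"hand":1},{"dx":0.033,"dy":-0.0055,"dz":0.043,"ax":-0.0162,"ay":0.0608,"az":0.0183,"hand":1},{"dx":0.0287,"dy":-0.0076,"dz":0.0457,"ax":-0.0162,"ay":0.0608,"az":0.0183,"hand":1},{"dx":0.0239,"dy":-0.0094,"dz":0.048,"ax":-0.0162,"ay":0.0608,"az":0.0183,"hand":1}]
[{"dx":0.019,"dy":-0.0114,"dz":0.0499,"ax":-0.0162,"ay":0.0608,"az":0.0183,"hand":1},{"dx":0.0138,"dy":-0.0131,"dz":0.051,"ax":-0.0162,"ay":0.0608,"az":0.0183,"hand":1}]
end [525.9 274.7 144.2] [-2.6   -0.389 -1.441]
```

Request:
step_arm(
  moves=[
    {"dx": 0.032, "dy": -0.071, "dz": 0.001, "ax": 0.001, "ay": 0, "az": 0, "hand": 1},
    {"dx": 0.032, "dy": -0.071, "dz": 0.001, "ax": 0.001, "ay": 0, "az": 0, "hand": 1},
    {"dx": 0.033, "dy": -0.071, "dz": 0.001, "ax": 0.001, "ay": 0, "az": 0, "hand": 1},
    {"dx": 0.033, "dy": -0.071, "dz": 0.001, "ax": 0.001, "ay": 0, "az": 0, "hand": 1},
    {"dx": 0.032, "dy": -0.071, "dz": 0.001, "ax": 0.001, "ay": 0, "az": 0, "hand": 1},
  ],
)

```text
t: 7.45
eef_pos: [438.3, -201.4, 223.4]
eef_rot: [-2.917, -1.146, 0.004]
contact_force: [0.3, 0.7, 1.4]
width: 93.3
grasp_force: 0.0
```

Request:
step_arm(
  moves=[
    {"dx": 0.032, "dy": -0.071, "dz": 0.001, "ax": 0.001, "ay": 0, "az": 0, "hand": 1},
    {"dx": 0.033, "dy": -0.071, "dz": 0.001, "ax": 0.001, "ay": 0, "az": 0, "hand": 1},
    {"dx": 0.033, "dy": -0.071, "dz": 0.001, "ax": 0.001, "ay": 0, "az": 0, "hand": 1},
    {"dx": 0.033, "dy": -0.071, "dz": 0.002, "ax": 0, "ay": 0, "az": 0, "hand": 1},
    {"dx": 0.032, "dy": -0.071, "dz": 0.002, "ax": 0, "ay": 0, "az": 0, "hand": 1},
  ],
)

```text
t: 7.87
eef_pos: [376.9, -16.0, 222.0]
eef_rot: [-2.914, -1.144, 0.005]
contact_force: [0.5, 0.2, 0.8]
width: 94.3
grasp_force: 0.0
```

Request:
step_arm(
  moves=[
    {"dx": 0.053, "dy": -0.047, "dz": 0.007, "ax": -0.005, "ay": 0.046, "az": 0.024, "hand": 1},
    {"dx": 0.05, "dy": -0.049, "dz": 0.01, "ax": -0.005, "ay": 0.046, "az": 0.024, "hand": 1},
    {"dx": 0.048, "dy": -0.05, "dz": 0.013, "ax": -0.005, "ay": 0.046, "az": 0.024, "hand": 1},
    {"dx": 0.045, "dy": -0.052, "dz": 0.016, "ax": -0.005, "ay": 0.046, "az": 0.024, "hand": 1},
    {"dx": 0.041, "dy": -0.054, "dz": 0.019, "ax": -0.005, "ay": 0.046, "az": 0.024, "hand": 1},
  ],
)

```text
t: 8.28
eef_pos: [395.2, 159.2, 207.3]
eef_rot: [-2.874, -0.817, -0.529]
contact_force: [0.5, 0.1, -0.3]
width: 93.9
grasp_force: 0.0
```

```bash
python3 - <<'E'
from bk import *
p,R,o=now();print(p,o['q'],o['width'],o['t'])
rows(p,R,[((400,190,205),tool(30,65,180)),(tcp(B,150,HD),T(HD))])
E
```

```text
[395.23233054 159.23008091 207.34301224] [-0.02043427 -0.60686108  2.33951452  0.22608296  1.11195706  0.92656427] 93.87002199935783 8.2833
[{"dx":0.036,"dy":-0.0472,"dz":0.0192,"ax":-0.0124,"ay":0.0448,"az":0.0166,"hand":1},{"dx":0.0372,"dy":-0.0035,"dz":0.0397,"ax":-0.0162,"ay":0.0608,"az":0.0183,"hand":1},{"dx":0.0331,"dy":-0.0055,"dz":0.043,"ax":-0.0162,"ay":0.0608,"az":0.0183,"hand":1},{"dx":0.0287,"dy":-0.0076,"dz":0.0457,"ax":-0.0162,"ay":0.0608,"az":0.0183,"hand":1},{"dx":0.0239,"dy":-0.0095,"dz":0.048,"ax":-0.0162,"ay":0.0608,"az":0.0183,"hand":1}]
[{"dx":0.019,"dy":-0.0114,"dz":0.0499,"ax":-0.0162,"ay":0.0608,"az":0.0183,"hand":1},{"dx":0.0138,"dy":-0.0131,"dz":0.051,"ax":-0.0162,"ay":0.0608,"az":0.0183,"hand":1}]
end [525.9 274.7 144.2] [-2.601 -0.388 -1.441]
```

Request:
step_arm(
  moves=[
    {"dx": 0.036, "dy": -0.047, "dz": 0.019, "ax": -0.012, "ay": 0.045, "az": 0.017, "hand": 1},
    {"dx": 0.037, "dy": -0.004, "dz": 0.04, "ax": -0.016, "ay": 0.061, "az": 0.018, "hand": 1},
    {"dx": 0.033, "dy": -0.005, "dz": 0.043, "ax": -0.016, "ay": 0.061, "az": 0.018, "hand": 1},
    {"dx": 0.029, "dy": -0.008, "dz": 0.046, "ax": -0.016, "ay": 0.061, "az": 0.018, "hand": 1},
    {"dx": 0.024, "dy": -0.009, "dz": 0.048, "ax": -0.016, "ay": 0.061, "az": 0.018, "hand": 1},
  ],
)

```text
t: 8.7
eef_pos: [483.4, 245.5, 164.4]
eef_rot: [-2.713, -0.526, -1.183]
contact_force: [1.2, 0.4, -0.8]
width: 93.9
grasp_force: 0.0
```

Request:
step_arm(
  moves=[
    {"dx": 0.019, "dy": -0.011, "dz": 0.05, "ax": -0.016, "ay": 0.061, "az": 0.018, "hand": 1},
    {"dx": 0.014, "dy": -0.013, "dz": 0.051, "ax": -0.016, "ay": 0.061, "az": 0.018, "hand": 1},
    {"dx": 0, "dy": 0, "dz": 0, "ax": 0, "ay": 0, "az": 0, "hand": 1},
  ],
)

```text
t: 8.95
eef_pos: [500.4, 250.0, 160.7]
eef_rot: [-2.644, -0.485, -1.261]
contact_force: [0.4, -0.2, 0.7]
width: 93.7
grasp_force: 0.0
```

```bash
python3 - <<'E'
from bk import *
p,R,o=now();print(p,np.round(o['q'],3),o['width'],o['t'],((T(HD)*R.inv()).as_rotvec(degrees=True)))
save(cam('scene'),'s4')
rows(p,R,[(tcp(B,45,HD),T(HD))],vmax=22)
E
```

```text
[500.39412236 250.03985691 160.73330912] [ 0.184 -0.314  2.408  0.76   0.225  0.718] 93.69904115321324 8.95 [ 1.41578417 -6.7522167  -4.260738  ]
[{"dx":-0.0248,"dy":-0.004,"dz":0.034,"ax":-0.0073,"ay":0.0127,"az":0.0032,"hand":1},{"dx":-0.0254,"dy":-0.0042,"dz":0.0334,"ax":-0.0073,"ay":0.0127,"az":0.0032,"hand":1},{"dx":-0.0262,"dy":-0.0045,"dz":0.0328,"ax":-0.0073,"ay":0.0127,"az":0.0032,"hand":1},{"dx":-0.0268,"dy":-0.0047,"dz":0.0323,"ax":-0.0073,"ay":0.0127,"az":0.0032,"hand":1},{"dx":-0.0275,"dy":-0.005,"dz":0.0316,"ax":-0.0073,"ay":0.0127,"az":0.0032,"hand":1}]
[{"dx":-0.0281,"dy":-0.0051,"dz":0.0311,"ax":-0.0073,"ay":0.0127,"az":0.0032,"hand":1}]
end [525.9 274.7  39.2] [-2.6   -0.389 -1.441]
```

View pics/s4.png

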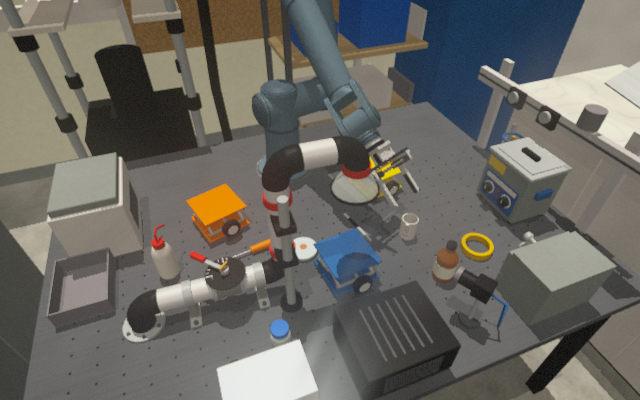

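The gripper is near (390,175) and the beaker at (409,227) is untouched; the lever sits at the mark. Joint 5 is at its lower limit, so I'll use a steeper 45° pitch.

```bash
sed -i 's/PT=32/PT=46/' bk.py; python3 - <<'E'
from bk import *
p,R,o=now()
rows(p,R,[(tcp(B,140,HD),T(HD))],vmax=22)
E
```

```text
[{"dx":-0.0027,"dy":-0.0092,"dz":0.0285,"ax":-0.0135,"ay":-0.0266,"az":0.0082,"hand":1},{"dx":-0.0017,"dy":-0.0098,"dz":0.0284,"ax":-0.0135,"ay":-0.0266,"az":0.0082,"hand":1},{"dx":-0.0005,"dy":-0.0103,"dz":0.0282,"ax":-0.0135,"ay":-0.0266,"az":0.0082,"hand":1}]
end [524.3 274.2 132.1] [-2.784 -0.416 -1.124]
```

Request:
step_arm(
  moves=[
    {"dx": -0.003, "dy": -0.009, "dz": 0.029, "ax": -0.013, "ay": -0.027, "az": 0.008, "hand": 1},
    {"dx": -0.002, "dy": -0.01, "dz": 0.028, "ax": -0.013, "ay": -0.027, "az": 0.008, "hand": 1},
    {"dx": 0, "dy": -0.01, "dz": 0.028, "ax": -0.013, "ay": -0.027, "az": 0.008, "hand": 1},
    {"dx": 0, "dy": 0, "dz": 0, "ax": 0, "ay": 0, "az": 0, "hand": 1},
    {"dx": 0, "dy": 0, "dz": 0, "ax": 0, "ay": 0, "az": 0, "hand": 1},
  ],
)

```text
t: 9.42
eef_pos: [516.4, 266.6, 143.9]
eef_rot: [-2.735, -0.446, -1.168]
contact_force: [-0.4, 0.3, -0.3]
width: 94.2
grasp_force: 0.0
```

```bash
python3 - <<'E'
from bk import *
p,R,o=now();print(p,np.round(o['q'],3),o['t'],((T(HD)*R.inv()).as_rotvec(degrees=True)))
rows(p,R,[(tcp(B,42,HD),T(HD))],vmax=22)
E
```

```text
[516.44653156 266.56499169 143.85964479] [ 0.254 -0.19   2.311  0.263  0.221  1.269] 9.4167 [-1.10425341  2.06048013 -1.68646772]
[{"dx":-0.0242,"dy":-0.0013,"dz":0.0277,"ax":-0.0028,"ay":-0.0042,"az":0.0017,"hand":1},{"dx":-0.024,"dy":-0.0014,"dz":0.0278,"ax":-0.0028,"ay":-0.0042,"az":0.0017,"hand":1},{"dx":-0.0238,"dy":-0.0014,"dz":0.028,"ax":-0.0028,"ay":-0.0042,"az":0.0017,"hand":1},{"dx":-0.0236,"dy":-0.0015,"dz":0.0281,"ax":-0.0028,"ay":-0.0042,"az":0.0017,"hand":1},{"dx":-0.0235,"dy":-0.0016,"dz":0.0283,"ax":-0.0028,"ay":-0.0042,"az":0.0017,"hand":1}]
[{"dx":-0.0233,"dy":-0.0016,"dz":0.0284,"ax":-0.0028,"ay":-0.0042,"az":0.0017,"hand":1}]
end [524.3 274.2  34.1] [-2.783 -0.415 -1.125]
```

Joint 5 is at its limit again. For a shallower tool the wrist has to flip (q4 to about π). I'll fit a kinematic model from the recorded poses to plan that.

```bash
cat > fk.py <<'E'
from plan import *
from scipy.optimize import least_squares
import itertools
D=[([1.11092,.24512,1.5578,0,1.33868,-.17412],[183.23,623.66,213.44],[1.27*0,0,0]),
([-.80076,.09067,1.73891,-.00107,1.31149,.81254],[478.19,-331.77,209.99],None),
([-.83787,.19156,1.58282,.00037,1.35441,-.01659],[503.30,-390.66,233.77],None),
([-.02043,-.60686,2.33951,.22608,1.11196,.92656],[395.23,159.23,207.34],[-2.874,-.817,-.529]),
([.184,-.314,2.408,.76,.225,.718],[500.39,250.04,160.73],[-2.644,-.485,-1.261]),
([.254,-.19,2.311,.263,.221,1.269],[516.45,266.56,143.86],[-2.735,-.446,-1.168])]
E=lambda a,t:Ro.from_euler(a,t)
def fk(q,P,s4,s6,c):
    r0,z0,L1,e,L2,Lt,d=P
    A=E('z',q[0]);F=A*E('y',q[1]+q[2]);W=F*E('z',s4*q[3])*E('y',q[4])
    p=A.apply([r0,d,0])+[0,0,z0]+(A*E('y',q[1])).apply([0,0,L1])+F.apply([e,0,L2])+W.apply([0,0,Lt])
    return p,W*E('z',s6*q[5]+c)
if __name__=='__main__':
    for s4,s6 in itertools.product((1,-1),(1,-1)):
        f=lambda P:np.concatenate([fk(q,P,s4,s6,0)[0]-p for q,p,_ in D])
        s=least_squares(f,[0,300,500,0,500,250,100]); 
        errs=[[(Ro.from_rotvec(r).inv()*fk(q,s.x,s4,s6,c)[1]).magnitude().round(3) for q,p,r in D[3:]] for c in(0,np.pi/2,-np.pi/2,np.pi)]
        print(s4,s6,s.cost.round(1),s.x.round(1),errs)
E
python3 fk.py
```

```text
Traceback (most recent call last):
  File "fk.py", line 20, in <module>
    errs=[[(Ro.from_rotvec(r).inv()*fk(q,s.x,s4,s6,c)[1]).magnitude().round(3) for q,p,r in D[3:]] for c in(0,np.pi/2,-np.pi/2,np.pi)]
           ^^^^^^^^^^^^^^^^^^^^^^^^^^^^^^^^^^^^^^^^^^^^^^^^^^^^^^^^^^^^^^^^
AttributeError: 'float' object has no attribute 'round'
```

```bash
sed -i 's/\[(Ro.from_rotvec(r).inv()\*fk(q,s.x,s4,s6,c)\[1\]).magnitude().round(3)/[round((Ro.from_rotvec(r).inv()*fk(q,s.x,s4,s6,c)[1]).magnitude(),3)/' fk.py; python3 fk.py
```

```text
1 1 0.1 [-1.000e-01  2.737e+02  4.198e+02  6.640e+01  5.690e+02  2.720e+02
  1.126e+02] [[1.571, 1.57, 1.571], [0.0, 0.001, 0.0], [3.141, 3.141, 3.142], [1.571, 1.571, 1.571]]
1 -1 0.1 [-1.000e-01  2.737e+02  4.198e+02  6.640e+01  5.690e+02  2.720e+02
  1.126e+02] [[2.859, 3.006, 2.174], [1.853, 1.436, 2.538], [1.289, 1.706, 0.604], [0.282, 0.135, 0.967]]
-1 1 2013.4 [ 472.  -411.3  229.9 -344.3   23.3  -82.5  125.6] [[1.807, 3.066, 2.087], [0.452, 1.52, 0.526], [2.943, 1.669, 2.629], [1.417, 0.318, 1.063]]
-1 -1 2013.4 [ 472.  -411.3  229.9 -344.3   23.3  -82.5  125.6] [[2.666, 1.801, 1.664], [2.081, 2.933, 3.052], [1.151, 0.373, 0.145], [0.629, 1.388, 1.485]]
```

```bash
cat > ik.py <<'E'
from fk import *
P=[-.1,273.7,419.8,66.4,569.0,272.0,112.6]
lo=np.array([-3.13,-1.02,.13,-.95,.21,-2.74]);hi=np.array([3.13,2.26,2.54,4.09,2.88,2.74])
def FK(q): return fk(q,P,1,1,np.pi/2)
def ik(p,R,q0):
    q0=np.clip(q0,lo+.02,hi-.02)
    def f(q):
        a,B=FK(q); return np.r_[(a-p)/100,(B.inv()*R).as_rotvec()*3,]
    s=least_squares(f,q0,bounds=(lo,hi)); return s.x,np.abs(s.fun).max(),np.minimum(s.x-lo,hi-s.x).min()
E
python3 - <<'E'
from ik import *
H=(578.8,29.7);B=(517,272)
for pt in (10,15,20,25,30,40,50,60,65):
  for name,ax,hz,base in(('pick',B,42,17),('hood',H,127,-8)):
   for dh in(-25,0,25):
    best=None
    for roll in(0,180):
      for q0 in([.2,0,2.2,.1,.3,1.4],[.2,0,2.2,3.1,.4,-1.5],[.2,0,2.2,1.5,.4,0],[.2,0,2.2,3.1,.4,1.5],[.2,0,2.2,0,.3,-1.5]):
        R=tool(base+dh,pt,roll);p=np.array([*ax,hz])+11*R.as_matrix()[:,2]
        x,e,m=ik(p,R,q0)
        if e<.01 and(best is None or m>best[0]): best=(m,roll,x.round(2))
    if best: print(pt,name,base+dh,round(best[0],2),best[1:])
E
```

```text
10 pick -8 0.12 (180, array([ 0.58,  0.54,  2.18,  3.97,  1.09, -1.88]))
10 pick 17 0.21 (0, array([0.29, 0.48, 2.33, 3.13, 1.06, 1.58]))
10 pick 42 0.22 (0, array([-0.04,  0.48,  2.32,  2.29,  1.16,  1.83]))
10 hood -33 0.03 (180, array([ 0.15,  0.28,  2.26,  4.06,  0.97, -2.05]))
10 hood -8 0.11 (0, array([-0.15,  0.15,  2.43,  3.13,  0.83,  1.58]))
10 hood 17 0.13 (180, array([-0.48,  0.16,  2.41,  2.2 ,  1.02, -1.11]))
15 pick -8 0.08 (180, array([ 0.57,  0.48,  2.19,  4.01,  0.97, -1.94]))
15 pick 17 0.19 (0, array([0.29, 0.4 , 2.35, 3.13, 0.91, 1.58]))
15 pick 42 0.21 (0, array([-0.03,  0.41,  2.33,  2.25,  1.03,  1.89]))
15 hood -8 0.11 (0, array([-0.15,  0.08,  2.43,  3.13,  0.67,  1.58]))
15 hood 17 0.12 (180, array([-0.47,  0.09,  2.42,  2.12,  0.9 , -1.02]))
20 pick -8 0.02 (180, array([ 0.56,  0.42,  2.2 ,  4.07,  0.86, -2.01]))
20 pick 17 0.19 (180, array([ 0.29,  0.33,  2.35,  3.13,  0.76, -1.56]))
20 pick 42 0.2 (0, array([-0.01,  0.34,  2.34,  2.2 ,  0.91,  1.97]))
20 hood -8 0.12 (180, array([-0.15,  0.01,  2.42,  3.13,  0.52, -1.56]))
20 hood 17 0.13 (180, array([-0
[... 1177 characters left out ...]
ck 42 0.27 (180, array([0.17, 0.14, 2.15, 0.61, 0.48, 0.51]))
60 hood -33 0.43 (0, array([-0.03,  0.01,  2.08, -0.45,  0.64, -0.71]))
60 hood -8 0.32 (0, array([-0.15, -0.06,  2.14,  0.01,  0.53, -1.58]))
60 hood 17 0.4 (180, array([-0.27, -0.05,  2.14,  0.46,  0.65,  0.69]))
65 pick -8 0.34 (0, array([ 0.39,  0.2 ,  2.05, -0.42,  0.55, -0.73]))
65 pick 17 0.24 (0, array([ 0.29,  0.15,  2.1 ,  0.01,  0.45, -1.58]))
65 pick 42 0.34 (180, array([0.19, 0.15, 2.1 , 0.43, 0.55, 0.7 ]))
65 hood -33 0.5 (0, array([-0.05,  0.03,  2.04, -0.33,  0.72, -0.83]))
65 hood -8 0.43 (0, array([-0.15, -0.02,  2.09,  0.  ,  0.64, -1.58]))
65 hood 17 0.45 (180, array([-0.25, -0.02,  2.09,  0.34,  0.72,  0.81]))
```

Keeping pitch at 40° and heading 25° to the left of radial gives good joint margins in both places. I'll check the path before moving.

```bash
sed -i 's/HD=17;PT=46/HD=42;PT=40/' bk.py; python3 - <<'E'
from bk import *
from ik import ik
p,R,o=now();q=np.array(o['q']);print(p,R.as_rotvec())
W=[(tcp(B,140,HD),T(HD)),(tcp(B,42,HD),T(HD)),(tcp(B,170,HD),T(HD)),(tcp((578.8,29.7),170,17),T(17)),(tcp((578.8,29.7),127,17),T(17))]
a,Ra=p,R
for b,Rb in W:
    S=Slerp([0,1],Ro.concatenate([Ra,Rb]));m=[]
    for t in np.linspace(0,1,9)[1:]:
        qn,e,mg=ik(a+(b-a)*t,S(t),q);m.append((round(e,3),round(mg,2),round(np.abs(qn-q).max(),2)));q=qn
    print(m,q.round(2));a,Ra=b,Rb
rows(p,R,W[:1],vmax=22,wmax=5)
rows(*W[0],W[1:2],vmax=20)
E
```

```text
[516.44653156 266.56499169 143.85964479] [-2.73515049 -0.44583219 -1.16750412]
[(np.float64(0.0), np.float64(0.02), np.float64(0.29)), (np.float64(0.0), np.float64(0.05), np.float64(0.26)), (np.float64(0.0), np.float64(0.08), np.float64(0.21)), (np.float64(0.0), np.float64(0.12), np.float64(0.16)), (np.float64(0.0), np.float64(0.17), np.float64(0.13)), (np.float64(0.0), np.float64(0.22), np.float64(0.11)), (np.float64(0.0), np.float64(0.23), np.float64(0.09)), (np.float64(0.0), np.float64(0.24), np.float64(0.08))] [ 0.07 -0.12  2.3   1.21  0.53 -0.06]
[(np.float64(0.0), np.float64(0.23), np.float64(0.06)), (np.float64(0.0), np.float64(0.23), np.float64(0.06)), (np.float64(0.0), np.float64(0.23), np.float64(0.07)), (np.float64(0.0), np.float64(0.23), np.float64(0.07)), (np.float64(0.0), np.float64(0.24), np.float64(0.07)), (np.float64(0.0), np.float64(0.24), np.float64(0.07)), (np.float64(0.0), np.float64(0.24), np.float64(0.07)), (np.float64(0.0), np.float64(0.25), np.float64(0.07))] [ 0.07  0.15  2.29  1.68  0.49 -0.59]
[(np.float64(0.0), np.float64(0.24), np.float64(0.09)), (np.flo
[... 1368 characters left out ...]
0.12]
[{"dx":-0.0004,"dy":-0.0033,"dz":0.0059,"ax":0.038,"ay":0.0079,"az":-0.0352,"hand":1},{"dx":-0.0003,"dy":-0.0029,"dz":0.0061,"ax":0.038,"ay":0.0079,"az":-0.0352,"hand":1},{"dx":-0.0003,"dy":-0.0026,"dz":0.0063,"ax":0.038,"ay":0.0079,"az":-0.0352,"hand":1},{"dx":-0.0002,"dy":-0.0023,"dz":0.0064,"ax":0.038,"ay":0.0079,"az":-0.0352,"hand":1},{"dx":-0.0001,"dy":-0.0018,"dz":0.0066,"ax":0.038,"ay":0.0079,"az":-0.0352,"hand":1}]
end [523.3 277.6 132.9] [-2.429 -0.932 -1.132]
[{"dx":-0.03,"dz":0.0252,"hand":1},{"dx":-0.0301,"dz":0.0252,"hand":1},{"dx":-0.03,"dz":0.0252,"hand":1},{"dx":-0.03,"dz":0.0252,"hand":1},{"dx":-0.03,"dz":0.0252,"hand":1}]
end [523.3 277.7  34.9] [-2.429 -0.932 -1.133]
```

The path is feasible, so I'll reorient above the beaker.

Request:
step_arm(
  moves=[
    {"dx": 0, "dy": -0.003, "dz": 0.006, "ax": 0.038, "ay": 0.008, "az": -0.035, "hand": 1},
    {"dx": 0, "dy": -0.003, "dz": 0.006, "ax": 0.038, "ay": 0.008, "az": -0.035, "hand": 1},
    {"dx": 0, "dy": -0.003, "dz": 0.006, "ax": 0.038, "ay": 0.008, "az": -0.035, "hand": 1},
    {"dx": 0, "dy": -0.002, "dz": 0.006, "ax": 0.038, "ay": 0.008, "az": -0.035, "hand": 1},
    {"dx": 0, "dy": -0.002, "dz": 0.007, "ax": 0.038, "ay": 0.008, "az": -0.035, "hand": 1},
  ],
)

```text
t: 9.83
eef_pos: [517.3, 270.6, 133.4]
eef_rot: [-2.589, -0.722, -1.126]
contact_force: [-0.2, 0.3, 0.2]
width: 93.9
grasp_force: 0.0
```

Request:
step_arm(
  moves=[
    {"dx": 0, "dy": 0, "dz": 0, "ax": 0, "ay": 0, "az": 0, "hand": 1},
    {"dx": 0, "dy": 0, "dz": 0, "ax": 0, "ay": 0, "az": 0, "hand": 1},
    {"dx": 0, "dy": 0, "dz": 0, "ax": 0, "ay": 0, "az": 0, "hand": 1},
  ],
)

```text
t: 10.08
eef_pos: [517.4, 270.3, 132.8]
eef_rot: [-2.594, -0.716, -1.123]
contact_force: [0.2, 1.1, -0.0]
width: 94.0
grasp_force: 0.0
```

```bash
python3 - <<'E'
from bk import *
p,R,o=now();print(p,np.round(o['q'],2),o['t'],((T(HD)*R.inv()).as_rotvec(degrees=True)))
rows(p,R,[(tcp(B,100,HD),T(HD)),(tcp(B,42,HD),T(HD))],vmax=20,wmax=5)
E
```

```text
[517.39781264 270.27539863 132.75352282] [ 0.15 -0.16  2.32  0.97  0.36  0.36] 10.0833 [ 1.22822294 -2.82635301 10.80023875]
[{"dx":-0.0154,"dy":-0.0019,"dz":0.0224,"ax":0.0283,"ay":0.0108,"az":-0.0285,"hand":1},{"dx":-0.0157,"dy":-0.0015,"dz":0.0223,"ax":0.0283,"ay":0.0108,"az":-0.0285,"hand":1},{"dx":-0.0161,"dy":-0.0013,"dz":0.022,"ax":0.0283,"ay":0.0108,"az":-0.0285,"hand":1},{"dx":-0.0296,"dz":0.0249,"hand":1},{"dx":-0.0296,"dz":0.0248,"hand":1}]
[{"dx":-0.0296,"dz":0.0249,"hand":1}]
end [523.3 277.7  34.9] [-2.429 -0.932 -1.133]
```

Request:
step_arm(
  moves=[
    {"dx": -0.015, "dy": -0.002, "dz": 0.022, "ax": 0.028, "ay": 0.011, "az": -0.028, "hand": 1},
    {"dx": -0.016, "dy": -0.002, "dz": 0.022, "ax": 0.028, "ay": 0.011, "az": -0.028, "hand": 1},
    {"dx": -0.016, "dy": -0.001, "dz": 0.022, "ax": 0.028, "ay": 0.011, "az": -0.028, "hand": 1},
    {"dx": 0, "dy": 0, "dz": 0, "ax": 0, "ay": 0, "az": 0, "hand": 1},
    {"dx": 0, "dy": 0, "dz": 0, "ax": 0, "ay": 0, "az": 0, "hand": 1},
  ],
)

```text
t: 10.5
eef_pos: [521.3, 276.7, 96.8]
eef_rot: [-2.456, -0.9, -1.123]
contact_force: [0.8, 0.0, 0.4]
width: 94.0
grasp_force: 0.0
```

```bash
python3 - <<'E'
from bk import *
p,R,o=now();print(p,np.round(o['q'],2),o['t'],((T(HD)*R.inv()).as_rotvec(degrees=True)))
c=cam('scene');cv2.imwrite('pics/s5.png',cv2.resize(c['pixels'][130:280,320:520,::-1],(800,600)))
rows(p,R,[(tcp(B,42,HD),T(HD))],vmax=20,wmax=5)
E
```

```text
[521.28273879 276.68062942  96.82663789] [ 0.08 -0.04  2.31  1.35  0.48 -0.19] 10.5 [ 0.17274662 -0.77626019  1.58883813]
[{"dx":-0.0228,"dy":0.0005,"dz":0.021,"ax":0.0027,"ay":0.0019,"az":-0.0037,"hand":1},{"dx":-0.0228,"dy":0.0004,"dz":0.0209,"ax":0.0027,"ay":0.0019,"az":-0.0037,"hand":1},{"dx":-0.0229,"dy":0.0004,"dz":0.0208,"ax":0.0027,"ay":0.0019,"az":-0.0037,"hand":1},{"dx":-0.023,"dy":0.0004,"dz":0.0208,"ax":0.0027,"ay":0.0019,"az":-0.0037,"hand":1}]
end [523.3 277.6  34.9] [-2.429 -0.933 -1.132]
```

View pics/s5.png

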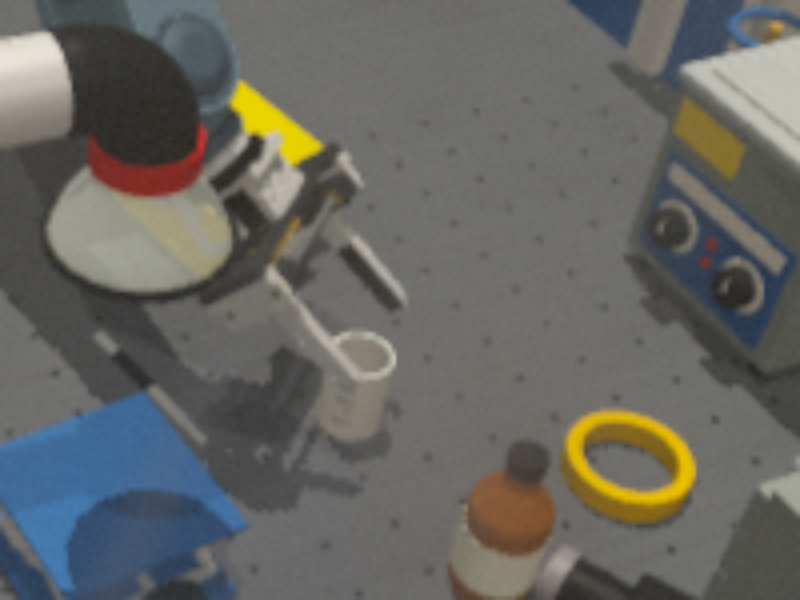

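The open fingers hang on either side of and above the beaker (crop (360,385)), which still stands upright. I'll descend and grip.

Request:
step_arm(
  moves=[
    {"dx": -0.023, "dy": 0, "dz": 0.021, "ax": 0.003, "ay": 0.002, "az": -0.004, "hand": 1},
    {"dx": -0.023, "dy": 0, "dz": 0.021, "ax": 0.003, "ay": 0.002, "az": -0.004, "hand": 1},
    {"dx": -0.023, "dy": 0, "dz": 0.021, "ax": 0.003, "ay": 0.002, "az": -0.004, "hand": 1},
    {"dx": -0.023, "dy": 0, "dz": 0.021, "ax": 0.003, "ay": 0.002, "az": -0.004, "hand": 1},
    {"dx": 0, "dy": 0, "dz": 0, "ax": 0, "ay": 0, "az": 0, "hand": 1},
  ],
)

```text
t: 10.97
eef_pos: [522.0, 278.8, 33.5]
eef_rot: [-2.426, -0.938, -1.13]
contact_force: [-0.5, 0.9, -0.5]
width: 93.8
grasp_force: 0.0
```

```bash
python3 - <<'E'
from bk import *
p,R,o=now();print(p,np.round(o['q'],2),o['t'],o['contact_force'],((T(HD)*R.inv()).as_rotvec(degrees=True)))
print('grasp pt',p-11*R.as_matrix()[:,2])
rows(p,R,[(tcp(B,42,HD),T(HD))],vmax=20,wmax=5)
E
```

```text
[521.95658589 278.76433346  33.47302197] [ 0.07  0.15  2.29  1.68  0.5  -0.59] 10.9667 [-0.52013232  0.87400549 -0.54008514] [ 0.02167879 -0.03556844 -0.29340688]
grasp pt [515.72782452 273.0966059   40.5497017 ]
[{"dx":0.0025,"dy":0.0034,"dz":-0.0016,"ax":-0.0026,"ay":0.0005,"az":0.002,"hand":1}]
end [523.2 277.6  34.9] [-2.429 -0.932 -1.133]
```

Request:
step_arm(
  moves=[
    {"dx": 0.002, "dy": 0.003, "dz": -0.001, "ax": 0, "ay": 0, "az": 0, "hand": 0.75},
    {"dx": 0, "dy": 0, "dz": 0, "ax": 0, "ay": 0, "az": 0, "hand": 0.66},
    {"dx": 0, "dy": 0, "dz": 0, "ax": 0, "ay": 0, "az": 0, "hand": 0.63},
    {"dx": 0, "dy": 0, "dz": 0, "ax": 0, "ay": 0, "az": 0, "hand": 0.6},
    {"dx": 0, "dy": 0, "dz": 0, "ax": 0, "ay": 0, "az": 0, "hand": 0.57},
  ],
  grip_force=8,
)

```text
t: 11.38
eef_pos: [525.1, 277.7, 37.5]
eef_rot: [-2.423, -0.94, -1.138]
contact_force: [-0.7, 0.9, 0.7]
width: 64.2
grasp_force: 0.0
```

Request:
step_arm(
  moves=[
    {"dx": 0, "dy": 0, "dz": 0, "ax": 0, "ay": 0, "az": 0, "hand": 0.5},
    {"dx": 0, "dy": 0, "dz": 0, "ax": 0, "ay": 0, "az": 0, "hand": 0.5},
    {"dx": 0, "dy": 0, "dz": 0, "ax": 0, "ay": 0, "az": 0, "hand": 0.5},
    {"dx": 0, "dy": 0, "dz": 0, "ax": 0, "ay": 0, "az": 0, "hand": 0.45},
  ],
  grip_force=20,
)

```text
t: 11.72
eef_pos: [524.7, 277.9, 36.9]
eef_rot: [-2.422, -0.939, -1.137]
contact_force: [-3.5, -1.3, 5.7]
width: 52.7
grasp_force: 20.0
```

```bash
python3 - <<'E'
from bk import *
p,R,o=now();print(p,o['t'],o['contact_force'],o['width'],o['grasp_force']);print('grasp pt',p-11*R.as_matrix()[:,2])
rows(p,R,[(p+[0,0,128],R)],vmax=26,hand=.45)
E
```

```text
[524.73223053 277.89846509  36.90072507] 11.7167 [-3.5306624  -1.28832016  5.72102269] 52.74456389067333 20.00028546899557
grasp pt [518.47285124 272.21451156  43.93726137]
[{"dx":0.0394,"dy":0.0001,"dz":-0.0328,"hand":0.45},{"dx":0.0393,"dy":0.0001,"dz":-0.0327,"hand":0.45},{"dx":0.0394,"dy":0.0001,"dz":-0.0328,"hand":0.45},{"dx":0.0393,"dy":0.0001,"dz":-0.0327,"hand":0.45},{"dx":0.0394,"dy":0.0001,"dz":-0.0328,"hand":0.45}]
end [524.7 277.9 164.9] [-2.422 -0.939 -1.137]
```

Gripped at 53 mm with 20 N. Lifting now.

Request:
step_arm(
  moves=[
    {"dx": 0.015, "dy": 0, "dz": -0.013, "ax": 0, "ay": 0, "az": 0, "hand": 0.45},
    {"dx": 0.025, "dy": 0, "dz": -0.021, "ax": 0, "ay": 0, "az": 0, "hand": 0.45},
    {"dx": 0.035, "dy": 0, "dz": -0.029, "ax": 0, "ay": 0, "az": 0, "hand": 0.45},
    {"dx": 0.039, "dy": 0, "dz": -0.033, "ax": 0, "ay": 0, "az": 0, "hand": 0.45},
    {"dx": 0.039, "dy": 0, "dz": -0.033, "ax": 0, "ay": 0, "az": 0, "hand": 0.45},
  ],
)

```text
t: 12.13
eef_pos: [523.3, 277.0, 136.3]
eef_rot: [-2.426, -0.939, -1.133]
contact_force: [0.2, 1.2, -1.1]
width: 52.6
grasp_force: 20.0
```

Request:
step_arm(
  moves=[
    {"dx": 0.035, "dy": 0, "dz": -0.029, "ax": 0, "ay": 0, "az": 0, "hand": 0.45},
    {"dx": 0, "dy": 0, "dz": 0, "ax": 0, "ay": 0, "az": 0, "hand": 0.45},
    {"dx": 0, "dy": 0, "dz": 0, "ax": 0, "ay": 0, "az": 0, "hand": 0.45},
  ],
)

```text
t: 12.38
eef_pos: [524.5, 277.5, 160.0]
eef_rot: [-2.423, -0.941, -1.139]
contact_force: [0.2, 0.7, -1.9]
width: 52.5
grasp_force: 20.0
```

```bash
cat > bm.py <<'E'
from bk import *
def meas():
    """white points near grasp point -> axis, bottom, top"""
    p,R,o=now();g=p-11*R.as_matrix()[:,2];c=cam('scene');W=cloud(c)
    hsv=cv2.cvtColor(c['pixels'],cv2.COLOR_RGB2HSV).astype(int)
    m=(hsv[...,1]<60)&(hsv[...,2]>110)&(np.hypot(W[...,0]-g[0],W[...,1]-g[1])<36)&(abs(W[...,2]-g[2])<60)
    P=W[m];print('pts',len(P),'z',np.percentile(P[:,2]-g[2],[1,5,95,99]).round(1))
    f=lambda s:np.hypot(P[:,0]-s[0]-s[2]*(P[:,2]-g[2]),P[:,1]-s[1]-s[3]*(P[:,2]-g[2]))-27
    s=least_squares(f,[g[0],g[1],0,0],loss='soft_l1',f_scale=1.5).x
    print('axis-g',(s[:2]-g[:2]).round(1),'tilt',s[2:].round(3));return c,p,R,o,g
E
sed -i '1i from scipy.optimize import least_squares' bm.py
python3 - <<'E'
from bm import *
c,p,R,o,g=meas();print(p,g,o['width'],o['grasp_force'],o['contact_force'],o['t'],np.round(o['q'],2))
cv2.imwrite('pics/s6.png',cv2.resize(c['pixels'][130:280,320:520,::-1],(800,600)))
E
```

```text
pts 418 z [-42.  -37.1  33.4  35.6]
axis-g [ 0.2 -0.7] tilt [ 0.033 -0.036]
[524.528233   277.4745173  160.00507473] [518.2527705  271.80285403 167.03720144] 52.52959430973495 19.997900845482945 [ 0.22393371  0.65568234 -1.93613879] 12.3833 [ 0.07 -0.18  2.29  1.12  0.56  0.05]
```

View pics/s6.png

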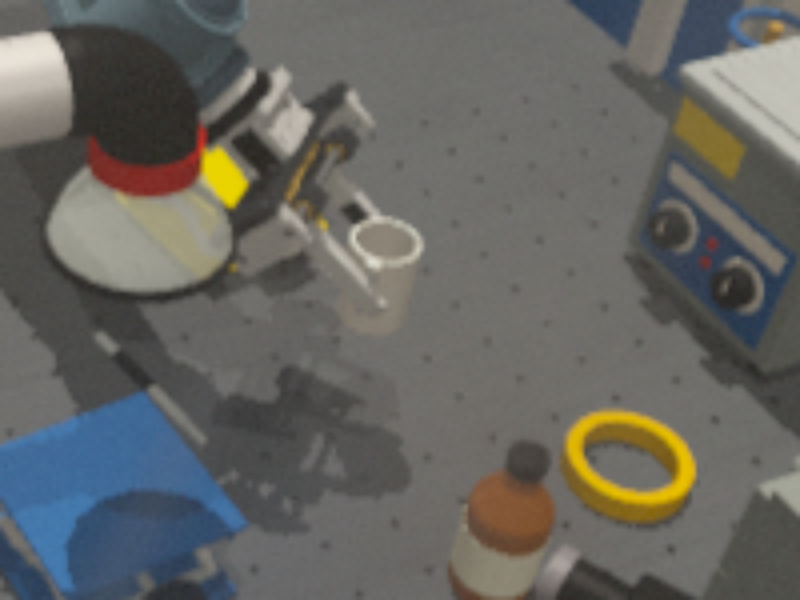

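The beaker is held upright (crop (385,275)), with its axis within 1 mm of the grasp point and its underside about 44 mm below it. Next I'll carry it to the hood.

```bash
python3 - <<'E'
from bk import *
p,R,o=now()
H=(578.8,29.7)
rows(p,R,[(tcp((545,160),152,30),T(30)),(tcp(H,152,17),T(17))],vmax=26,hand=.45)
E
```

```text
[{"dx":-0.0182,"dy":0.0412,"dz":-0.0134,"ax":-0.0208,"ay":-0.0003,"az":0.0178,"hand":0.45},{"dx":-0.0171,"dy":0.0421,"dz":-0.0121,"ax":-0.0208,"ay":-0.0003,"az":0.0178,"hand":0.45},{"dx":-0.0158,"dy":0.043,"dz":-0.0106,"ax":-0.0208,"ay":-0.0003,"az":0.0178,"hand":0.45},{"dx":-0.0147,"dy":0.0437,"dz":-0.0093,"ax":-0.0208,"ay":-0.0003,"az":0.0178,"hand":0.45},{"dx":-0.0134,"dy":0.0444,"dz":-0.0078,"ax":-0.0208,"ay":-0.0003,"az":0.0178,"hand":0.45}]
[{"dx":-0.0077,"dy":0.0439,"dz":-0.0092,"ax":-0.0184,"az":0.0155,"hand":0.45},{"dx":-0.0067,"dy":0.0443,"dz":-0.008,"ax":-0.0184,"az":0.0155,"hand":0.45},{"dx":-0.0056,"dy":0.0446,"dz":-0.0066,"ax":-0.0184,"az":0.0155,"hand":0.45},{"dx":-0.0045,"dy":0.045,"dz":-0.0054,"ax":-0.0184,"az":0.0155,"hand":0.45},{"dx":-0.0034,"dy":0.0452,"dz":-0.004,"ax":-0.0184,"az":0.0155,"hand":0.45}]
[{"dx":-0.0023,"dy":0.0453,"dz":-0.0028,"ax":-0.0184,"az":0.0155,"hand":0.45}]
end [586.8  32.2 144.9] [-2.709 -0.405 -1.263]
```

Request:
step_arm(
  moves=[
    {"dx": -0.018, "dy": 0.041, "dz": -0.013, "ax": -0.021, "ay": 0, "az": 0.018, "hand": 0.45},
    {"dx": -0.017, "dy": 0.042, "dz": -0.012, "ax": -0.021, "ay": 0, "az": 0.018, "hand": 0.45},
    {"dx": -0.016, "dy": 0.043, "dz": -0.011, "ax": -0.021, "ay": 0, "az": 0.018, "hand": 0.45},
    {"dx": -0.015, "dy": 0.044, "dz": -0.009, "ax": -0.021, "ay": 0, "az": 0.018, "hand": 0.45},
    {"dx": -0.013, "dy": 0.044, "dz": -0.008, "ax": -0.021, "ay": 0, "az": 0.018, "hand": 0.45},
  ],
)

```text
t: 12.85
eef_pos: [551.3, 163.6, 142.5]
eef_rot: [-2.576, -0.682, -1.198]
contact_force: [-0.4, -0.4, -0.8]
width: 52.6
grasp_force: 20.0
```

Request:
step_arm(
  moves=[
    {"dx": -0.008, "dy": 0.044, "dz": -0.009, "ax": -0.018, "ay": 0, "az": 0.016, "hand": 0.45},
    {"dx": -0.007, "dy": 0.044, "dz": -0.008, "ax": -0.018, "ay": 0, "az": 0.016, "hand": 0.45},
    {"dx": -0.006, "dy": 0.045, "dz": -0.007, "ax": -0.018, "ay": 0, "az": 0.016, "hand": 0.45},
    {"dx": 0, "dy": 0, "dz": 0, "ax": 0, "ay": 0, "az": 0, "hand": 0.45},
  ],
)

```text
t: 13.18
eef_pos: [569.2, 95.9, 142.9]
eef_rot: [-2.646, -0.537, -1.231]
contact_force: [0.2, 0.1, -0.6]
width: 52.5
grasp_force: 20.0
```

```bash
python3 - <<'E'
from bk import *
p,R,o=now();print(p,p-11*R.as_matrix()[:,2],o['width'],o['grasp_force'],np.round(o['q'],2))
H=(578.8,29.7);S=tool(17,40,180)
rows(p,R,[(tcp(H,148,17),T(17)),(tcp(H,131,17),T(17)),(tcp(H,129,17),T(17))],vmax=22,hand=.45)
E
```

```text
[569.16581346  95.85959145 142.87606224] [561.43369833  92.51830278 149.95067782] 52.543676553142696 19.997944249771535 [-0.27 -0.19  2.34  1.16  0.55  0.  ]
[{"dx":-0.0034,"dy":0.0328,"dz":-0.0028,"ax":-0.0136,"ay":0.0001,"az":0.0102,"hand":0.45},{"dx":-0.0029,"dy":0.0328,"dz":-0.0022,"ax":-0.0136,"ay":0.0001,"az":0.0102,"hand":0.45},{"dx":-0.0023,"dy":0.033,"dz":-0.0014,"ax":-0.0136,"ay":0.0001,"az":0.0102,"hand":0.45},{"dx":-0.0018,"dy":0.033,"dz":-0.0007,"ax":-0.0136,"ay":0.0001,"az":0.0102,"hand":0.45},{"dx":-0.0261,"dz":0.0219,"ax":0.0002,"ay":0.0001,"az":-0.0001,"hand":0.45}]
[{"dx":-0.003,"dz":0.0025,"hand":0.45}]
end [586.9  32.2 122. ] [-2.709 -0.405 -1.263]
```

Request:
step_arm(
  moves=[
    {"dx": -0.003, "dy": 0.033, "dz": -0.003, "ax": -0.014, "ay": 0, "az": 0.01, "hand": 0.45},
    {"dx": -0.003, "dy": 0.033, "dz": -0.002, "ax": -0.014, "ay": 0, "az": 0.01, "hand": 0.45},
    {"dx": -0.002, "dy": 0.033, "dz": -0.001, "ax": -0.014, "ay": 0, "az": 0.01, "hand": 0.45},
    {"dx": -0.002, "dy": 0.033, "dz": -0.001, "ax": -0.014, "ay": 0, "az": 0.01, "hand": 0.45},
    {"dx": 0, "dy": 0, "dz": 0, "ax": 0, "ay": 0, "az": 0, "hand": 0.45},
  ],
)

```text
t: 13.6
eef_pos: [588.1, 32.9, 143.0]
eef_rot: [-2.71, -0.408, -1.268]
contact_force: [-0.2, 0.5, -0.5]
width: 52.7
grasp_force: 20.0
```

Request:
step_arm(
  moves=[
    {"dx": 0, "dy": 0, "dz": 0, "ax": 0, "ay": 0, "az": 0, "hand": 0.45},
    {"dx": 0, "dy": 0, "dz": 0, "ax": 0, "ay": 0, "az": 0, "hand": 0.45},
  ],
)

```text
t: 13.77
eef_pos: [587.4, 35.0, 143.3]
eef_rot: [-2.707, -0.413, -1.267]
contact_force: [-0.1, 0.0, -1.0]
width: 52.5
grasp_force: 20.0
```

```bash
python3 - <<'E'
from bm import *
c,p,R,o,g=meas();print(p,g,o['width'],o['grasp_force'],o['contact_force'],((T(17)*R.inv()).as_rotvec(degrees=True)))
cv2.imwrite('pics/s7.png',cv2.resize(c['pixels'][130:320,260:460,::-1],(600,570)))
H=(578.8,29.7)
rows(p,R,[(tcp(H,133,17),T(17)),(tcp(H,129,17),T(17))],vmax=12,hand=.45)
E
```

```text
pts 536 z [-38.6 -34.3  33.   35.2]
axis-g [ 0.3 -1.1] tilt [ 0.03  -0.031]
[587.41143295  34.9970012  143.28582535] [579.34207747  32.51733848 150.33825578] 52.49098561750398 19.99781541991979 [-0.13465153  0.02821673 -0.98539196] [ 0.14537773  0.17411244 -0.24096271]
[{"dx":-0.0142,"dy":0.0025,"dz":0.0101,"ax":-0.0003,"ay":-0.0007,"az":0.0017,"hand":0.45},{"dx":-0.0142,"dy":0.0025,"dz":0.0101,"ax":-0.0003,"ay":-0.0007,"az":0.0017,"hand":0.45},{"dx":-0.0061,"dz":0.0051,"ax":-0.0001,"az":-0.0001,"hand":0.45}]
end [586.9  32.2 121.9] [-2.709 -0.405 -1.263]
```

View pics/s7.png

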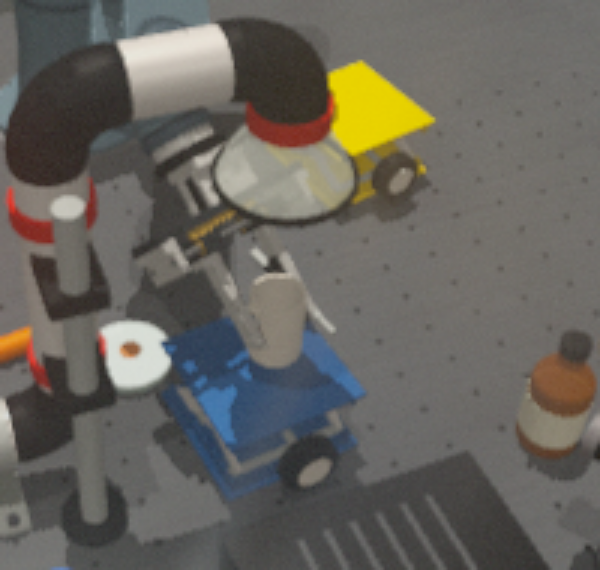

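The beaker hangs upright over the blue platform (crop (277,320)), clear of the hood. I'll lower it gently.

Request:
step_arm(
  moves=[
    {"dx": -0.014, "dy": 0.002, "dz": 0.01, "ax": 0, "ay": 0, "az": 0, "hand": 0.45},
    {"dx": -0.012, "dy": 0.002, "dz": 0.01, "ax": 0, "ay": 0, "az": 0, "hand": 0.45},
    {"dx": 0, "dy": 0, "dz": 0, "ax": 0, "ay": 0, "az": 0, "hand": 0.45},
    {"dx": 0, "dy": 0, "dz": 0, "ax": 0, "ay": 0, "az": 0, "hand": 0.45},
  ],
)

```text
t: 14.15
eef_pos: [587.3, 33.0, 127.0]
eef_rot: [-2.707, -0.412, -1.267]
contact_force: [0.2, -0.0, -0.5]
width: 52.4
grasp_force: 20.0
```

```bash
python3 - <<'E'
from bm import *
c,p,R,o,g=meas();print(p,g,o['contact_force'])
rows(p,R,[(tcp((578.8,29.7),129.5,17),T(17))],vmax=5,hand=.45)
E
```

```text
pts 534 z [-40.  -34.   33.   34.9]
axis-g [ 0.3 -1.2] tilt [ 0.032 -0.03 ]
[587.33900456  32.99434078 127.02018506] [579.27024971  30.51467561 134.07330179] [ 0.15463396 -0.0019986  -0.47345201]
[{"dx":-0.008,"dy":0.0013,"dz":0.0048,"ax":-0.0007,"ay":-0.0013,"az":0.0033,"hand":0.45}]
end [586.8  32.1 122.4] [-2.709 -0.405 -1.263]
```

Request:
step_arm(
  moves=[
    {"dx": -0.003, "dy": 0, "dz": 0.003, "ax": 0, "ay": 0, "az": 0, "hand": 0.45},
    {"dx": -0.003, "dy": 0, "dz": 0.002, "ax": 0, "ay": 0, "az": 0, "hand": 0.45},
    {"dx": -0.001, "dy": 0, "dz": 0.001, "ax": 0, "ay": 0, "az": 0, "hand": 0.45},
    {"dx": 0, "dy": 0, "dz": 0, "ax": 0, "ay": 0, "az": 0, "hand": 0.45},
    {"dx": 0, "dy": 0, "dz": 0, "ax": 0, "ay": 0, "az": 0, "hand": 0.45},
  ],
)

```text
t: 14.62
eef_pos: [587.8, 32.4, 122.9]
eef_rot: [-2.708, -0.412, -1.268]
contact_force: [0.6, 0.6, -1.6]
width: 52.4
grasp_force: 20.0
```

Request:
step_arm(
  moves=[
    {"dx": -0.001, "dy": 0, "dz": 0.001, "ax": 0, "ay": 0, "az": 0, "hand": 0.45},
    {"dx": 0, "dy": 0, "dz": 0, "ax": 0, "ay": 0, "az": 0, "hand": 0.45},
    {"dx": 0, "dy": 0, "dz": 0, "ax": 0, "ay": 0, "az": 0, "hand": 0.45},
  ],
)

```text
t: 14.87
eef_pos: [587.9, 32.3, 122.1]
eef_rot: [-2.708, -0.412, -1.268]
contact_force: [0.2, 0.2, -1.3]
width: 52.2
grasp_force: 20.0
```

Request:
step_arm(
  moves=[
    {"dx": -0.001, "dy": 0, "dz": 0.001, "ax": 0, "ay": 0, "az": 0, "hand": 0.45},
    {"dx": 0, "dy": 0, "dz": 0, "ax": 0, "ay": 0, "az": 0, "hand": 0.45},
    {"dx": 0, "dy": 0, "dz": 0, "ax": 0, "ay": 0, "az": 0, "hand": 0.45},
  ],
  grip_force=10,
)

```text
t: 15.12
eef_pos: [588.3, 32.3, 121.9]
eef_rot: [-2.707, -0.412, -1.27]
contact_force: [-0.8, 0.1, 1.4]
width: 52.8
grasp_force: 10.0
```

Contact is felt (+1.4 N). I'll release gently, then check.

Request:
step_arm(
  moves=[
    {"dx": 0, "dy": 0, "dz": 0, "ax": 0, "ay": 0, "az": 0, "hand": 0.45},
    {"dx": 0, "dy": 0, "dz": 0, "ax": 0, "ay": 0, "az": 0, "hand": 0.45},
    {"dx": 0, "dy": 0, "dz": 0, "ax": 0, "ay": 0, "az": 0, "hand": 0.6},
    {"dx": 0, "dy": 0, "dz": 0, "ax": 0, "ay": 0, "az": 0, "hand": 0.7},
    {"dx": 0, "dy": 0, "dz": 0, "ax": 0, "ay": 0, "az": 0, "hand": 0.8},
  ],
  grip_force=3,
)

```text
t: 15.53
eef_pos: [587.8, 32.4, 121.2]
eef_rot: [-2.708, -0.412, -1.268]
contact_force: [0.5, 0.7, -0.4]
width: 66.3
grasp_force: 0.0
```

Request:
step_arm(
  moves=[
    {"dx": 0, "dy": 0, "dz": 0, "ax": 0, "ay": 0, "az": 0, "hand": 1},
    {"dx": 0, "dy": 0, "dz": 0, "ax": 0, "ay": 0, "az": 0, "hand": 1},
    {"dx": 0, "dy": 0, "dz": 0, "ax": 0, "ay": 0, "az": 0, "hand": 1},
    {"dx": 0, "dy": 0, "dz": 0, "ax": 0, "ay": 0, "az": 0, "hand": 1},
    {"dx": 0, "dy": 0, "dz": 0, "ax": 0, "ay": 0, "az": 0, "hand": 1},
  ],
)

```text
t: 15.95
eef_pos: [587.9, 32.4, 121.4]
eef_rot: [-2.708, -0.412, -1.268]
contact_force: [-0.4, -0.6, 0.2]
width: 94.1
grasp_force: 0.0
```

```bash
python3 - <<'E'
from bm import *
from ik import ik
c,p,R,o,g=meas();print(p,g,o['contact_force'],o['width'],o['t'])
a=np.radians(17);b=p+[-130*np.cos(a),-130*np.sin(a),25]
q=np.array(o['q'])
for t in(.25,.5,.75,1): q,e,m=ik(p+(b-p)*t,R,q);print(round(e,3),round(m,2))
q=np.array(o['q']);z=R.as_matrix()[:,2]
for t in(30,60,90,120): q,e,m=ik(p-z*t,R,q);print(round(e,3),round(m,2))
E
```

```text
pts 506 z [-40.7 -35.5  33.7  35.6]
axis-g [ 0.7 -0.1] tilt [ 0.034 -0.015]
[587.9383383   32.39155857 121.40950396] [579.86080448  29.92212319 128.45615823] [-0.42432943 -0.55877698  0.21069324] 94.10357006795536 15.95
0.0 0.15
0.0 0.08
0.0 0.0
0.155 0.0
0.0 0.17
0.0 0.13
0.0 0.09
0.0 0.05
```

Released, with the beaker upright and centred within about 2 mm. I'll retract along the tool axis.

Request:
step_arm(
  moves=[
    {"dx": 0, "dy": 0, "dz": -0.02, "ax": 0, "ay": 0, "az": 0, "hand": 1},
    {"dx": 0, "dy": 0, "dz": -0.04, "ax": 0, "ay": 0, "az": 0, "hand": 1},
    {"dx": 0, "dy": 0, "dz": -0.05, "ax": 0, "ay": 0, "az": 0, "hand": 1},
    {"dx": 0, "dy": 0, "dz": -0.05, "ax": 0, "ay": 0, "az": 0, "hand": 1},
    {"dx": 0, "dy": 0, "dz": -0.04, "ax": 0, "ay": 0, "az": 0, "hand": 1},
  ],
)

```text
t: 16.42
eef_pos: [513.6, 9.8, 186.1]
eef_rot: [-2.708, -0.412, -1.268]
contact_force: [-0.1, -0.2, -0.3]
width: 94.0
grasp_force: 0.0
```

Request:
step_arm(
  moves=[
    {"dx": 0, "dy": 0, "dz": 0, "ax": 0, "ay": 0, "az": 0, "hand": 1},
    {"dx": 0, "dy": 0, "dz": 0, "ax": 0, "ay": 0, "az": 0, "hand": 1},
    {"dx": 0, "dy": 0, "dz": 0, "ax": 0, "ay": 0, "az": 0, "hand": 1},
    {"dx": 0, "dy": 0, "dz": 0, "ax": 0, "ay": 0, "az": 0, "hand": 1},
  ],
)

```text
t: 16.75
eef_pos: [514.5, 10.4, 184.3]
eef_rot: [-2.708, -0.412, -1.265]
contact_force: [-0.6, -0.1, -0.1]
width: 94.0
grasp_force: 0.0
```

```bash
python3 - <<'E'
from bm import *
p,R,o=now();print(p,o['contact_force'],o['t'])
c=cam('scene');W=cloud(c)
m=(np.hypot(W[...,0]-579,W[...,1]-30)<40)&(W[...,2]>92)&(W[...,2]<175);P=W[m]
f=lambda s:np.hypot(P[:,0]-s[0]-s[2]*(P[:,2]-125),P[:,1]-s[1]-s[3]*(P[:,2]-125))-27
print(least_squares(f,[579,30,0,0],loss='soft_l1').x.round(3),P[:,2].max())
cv2.imwrite('pics/s8.png',c['pixels'][120:320,130:450,::-1].repeat(2,0).repeat(2,1))
E
```

```text
[514.47497678  10.38895671 184.31241489] [-0.59083303 -0.07854517 -0.06107575] 16.75
[ 5.80544e+02  2.99150e+01  4.20000e-02 -2.50000e-02] 165.81423794872836
```

View pics/s8.png

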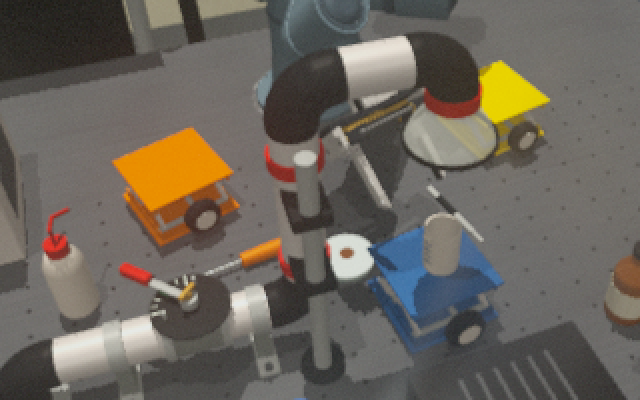

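The beaker stands alone and upright on the blue jack (crop (441,245)). The lever is at the mark (135,273), the gripper is clear, and nothing else has moved. Handing in.

```bash
python3 -c "
from cell import robot
print(robot.job_done())"
```

```text
the job is handed in; nothing more can be done
None
```

The job is handed in at about 17 s of the 64 s allowed: the damper lever is at the 45° mark, and the beaker stands released and upright on the blue jack, about 2 mm from the hood's axis by my measurement; the hand-in returned no verdict.

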